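# Seat the stage insert of an inverted microscope and slide the flask over its window

## Task

Get the culture flask ready for viewing on the inverted microscope, pushing with the fingertips only: first push the loose metal insert plate across the stage until it drops into the round opening and lies flat and flush, then push the flask lying on the stage over it so that the flask's flat body covers the whole glass window of the insert. Pick nothing up and do not tip the flask, leave the dish and the canister on the stage and the slide box on the bench where they are.

Things in the scene. Friction and masses are not known exactly. Their poses are not given: they have to be found in the camera images.
- microscope: Inverted microscope, white body, black stage, fixed to the bench, sideways to the robot. Origin on the optical axis at bench height; x to the viewer's right, y away from the viewer (eyepieces at the -y end, lamp pillar at the +y end), z up. Stage: flat level plate, top 200 mm above the bench, from x -115 to 115 and y -135 to 115 mm, bare but for the loose things listed
- eyepieces (a point): Top of the two eyepieces, the highest point of the microscope's viewing end; the tube slopes from here down to the stage's front edge, 130 mm wide. Keep the arm clear of it
- condenser (a point): Underside of the round black condenser on the lamp pillar, which is tilted back: this is the pillar part nearest to the space above the stage (all of it stays beyond microscope y = 120 mm). Keep the arm clear of it. The pillar's top is 590 mm above the bench
- opening (a point): Centre of the round stage opening at the level of the stage's top, on the optical axis; axes as the microscope's. A recess of 113 mm diameter, 4 mm deep, with a flat ledge 7.5 mm wide around a 98 mm through hole (an objective stands below it, its tip 34 mm under the stage's top)
- insert: Insert plate: loose aluminium disc, 110 mm diameter, 4 mm thick, about 0.1 kg, with a flush 24 mm round glass window at its centre. Starts flat on the stage, towards the eyepieces, partly over the opening. Origin: centre of its underside, z along its axis. Seated, the origin is 4 mm below the stage's top and the upper face level with the stage
- flask: Clear flask with orange cap, about 0.05 kg, lying flat on the stage at the +x side of the opening. Body 52 mm wide (its x), 26 high, full width from its y -33 to 22 mm, tapering to 26 mm at y 36; neck and cap (23 mm thick) on to y 66, 2.5 mm clear of the stage. Bottom edges bevelled. Origin: underside, on the long axis, 33 mm from the end wall; cap towards +y, z up
- dish: Bystander on the stage: small lidded round clear dish, 40 mm diameter, 12 mm high; origin underside centre
- canister: Bystander on the stage: upright grey screw canister with a black lid, 33 mm diameter, 48 mm high; origin underside centre
- slide_box: Bystander: flat grey and white slide box, 85 x 170 x 34 mm, on the bench beyond the microscope; origin underside centre

How it is judged (in metres and radians):
On the way, in this order (a step that is already met when the one before it is completed fails the run):
1. the insert lies flat in the opening, flush with the stage (horizontal distance between insert and opening below 0.004 m and z of insert in the frame of microscope between 0.1948 and 0.1972 m and angle between insert's own z axis and vertical below 0.015 rad), for 0.2 s.
2. the flask, lying flat, covers the insert's window (x of insert in the frame of flask between -0.015 and 0.015 m and y of insert in the frame of flask between -0.022 and 0.022 m and z of flask in the frame of microscope between 0.198 and 0.202 m and angle between flask's own z axis and vertical below 0.03 rad), for 0.2 s.
At the end, for the whole second after the job is handed in: the insert lies in the opening, centred within 4 mm, level (0.015 rad) and flush within about 1 mm; the flask lies flat with the window's centre within 15 mm of its long axis and within 22 mm of its origin along it, so that the body covers the window; both at rest (all of step 1 and all of step 2 and linear speed of each of flask, insert below 0.01 m/s); the robot touches nothing.
It fails at once if the insert is lifted more than 8 mm off the stage (z of insert in the frame of microscope above 0.208 m).
It fails at once if the flask is lifted more than 8 mm off the stage (z of flask in the frame of microscope above 0.208 m).
It fails at once if the flask is tipped by more than 0.3 rad (angle between flask's own z axis and vertical above 0.3 rad).
It fails at once if the insert or the flask falls off the stage or into the opening (z of insert in the frame of microscope below 0.16 m or z of flask in the frame of microscope below 0.18 m).
It fails at once if a bystander is moved by more than 20 mm (distance of any of dish, canister, slide_box from where it was at the start of the episode above 0.02 m).
It also fails if it takes over 58 s, if anything falls off the work surface, if the arm or the gripper's body presses on something with over 40 N, if the wrist force passes 120 N, or if a joint passes its speed limit or range.

## Robot

A 7-joint arm with a two-finger parallel gripper is mounted at the origin on the work surface. World frame = base frame: x ahead of the robot, y to its left, z up, the work surface at z = 0. Lengths are in mm, angles in rad, forces in N, time in s.
With the tool pointing down it reaches from about 425 to 975 mm from the base axis. Payload 16.7 kg.
Tool frame: the origin (TCP) lies midway between the tips of the shut fingers; the grasp point (between the pads) lies 19 mm behind it; z points along the fingers, y is the direction in which the jaws open and shut (so a half turn about z gives the same grasp; the last joint's range is limited). The gripper opens to 85 mm and grips with 20 to 120 N. Pads are 22 mm wide; open, the fingers measure 114 mm over their backs; the gripper's body (76 mm by 85 mm) begins 54 mm behind the grasp point. The pads swing forward as they close: fully open they stand 13 mm farther back than shut.
Start: joints at [-1.329, 0.426, 0.074, 1.606, -0.034, 1.111, -0.067], TCP at [257.127, 624.067, 207.602] pointing down, gripper open.
Joint ranges: [-2.85, 2.85], [-0.5, 2.14], [-1.23, 1.37], [0.21, 2.46], [-1.02, 4.16], [0.16, 2.05], [-2.73, 2.73]. Speed limits (rad/s): [1.89, 1.89, 2.39, 2.39, 3.01, 3.01, 3.01].

## Interface

Orientations are given as a unit quaternion [w, x, y, z].
In Python, from rig import env gives the robot as it stands.
- The arm moves only by the shell command python3 -m crank 'ROWS'. ROWS is JSON, a list of rows, each an object of numbers: "wx", "wy", "wz": the turn, a rotation vector about the world's x, y, z in units of pi/2 rad (1.0 is pi/2 rad); "dx", "dy", "dz": the shift along the world's x, y, z in units of 60 cm (1.0 is 60 cm); "claw": the opening, from 0 (shut) to 1 (fully open). A call has 1 to 8 rows; each row is the pose to reach, as a shift and turn from the pose commanded when the call began; what a row does not reach only later rows make up. A row lasts 1/12 s, in which the tool goes at most 41.7 mm and 7.16 degrees, less where a joint would pass 70% of its speed; a pose out of reach is approached as far as the arm can. A call with a number of a shift or a turn outside -1 to 1 is refused whole. A call with a gripper value outside its range is refused whole. The fingers move at their own pace and stop on an object; the grip force is fixed at half the most. Time passes only in rows, so rows that repeat a pose let the fingers close. It gives the time, the measured TCP pose, the force and the opening at its end, in the units of the state.
- env.state(): the state, without advancing time (a new reading comes with each control period).
- env.get_image(name): name is "side" or "top" or "wrist"; returns the picture (420x560x3 uint8, blue, green, red); there is no depth.
- env.camera_model(name): a dict with "intrinsics" (3x3 intrinsics, pixels), "origin" and "attitude" of the camera in the world; the wrist camera has in their place "tool_from_camera" (4x4, takes a point from camera to tool coordinates, whose origin is the TCP and whose axes are the flange's). Camera axes: x right, y down, z forward; pixel columns grow to the right and rows downward; lengths in mm; the calibration is good to about 2 mm. A picture is of the moment at which its call begins: read the wrist's pose just before it. camera_model takes no time and is no camera call.
- env.finish_job(): hands the job in, once; it reports no verdict.
The state is a dict: "t": time; "joint_positions": joint angles; "qd": joint speeds; "joint_efforts": joint torques, N m; "tool_pos": TCP position; "eef_rot": TCP orientation; "wrist_force": force on the tool from outside, world axes, zero at the start; "wrist_torque": the same for the moment, N m; "finger_gap": finger opening in mm.
Only numpy, scipy, OpenCV 4.12 (cv2) and the standard library are available. Lean on these libraries where they do the work, as an engineer would, in place of code of your own. Each camera call takes 0.05 s, during which the arm holds its last target.

## Working session

There is one attempt and no reset: what is moved stays moved. The work goes in short steps, Python scripts to look and compute and a shell command to move; the robot and the scene stay as the last step left them, time stands still between calls to the robot, and variables do not carry over. Pictures are saved under pics/ and viewed, and the job is handed in when it is done.

```bash
ls; mkdir -p pics; python3 - <<'E'
from rig import env
import cv2
s=env.state(); print(s)
for n in ("side","top","wrist"):
    cv2.imwrite(f"pics/{n}0.png",env.get_image(n))
    print(n,env.camera_model(n))
E
```

```text
pics
{'t': 0.0, 'joint_positions': array([-1.32949546,  0.42673305,  0.07386472,  1.60666056, -0.03409317,
        1.1108001 , -0.06708121]), 'qd': array([ 3.61216227e-04, -1.47691918e-04,  1.45525595e-03, -5.62162041e-05,
       -4.27598612e-04, -9.94797741e-05, -6.76495313e-04]), 'joint_efforts': array([-9.99044933e-04, -9.49837089e+01,  3.76000687e+00, -4.63530636e+01,
        1.91169837e-02,  9.96019720e-03, -7.51269681e-06]), 'tool_pos': array([256.99075283, 623.65691918, 206.88670831]), 'eef_rot': array([-7.50719095e-05,  1.94171123e-01,  9.80967443e-01, -6.66430708e-04]), 'wrist_force': array([ 0.210452  ,  0.61951026, -0.20004423]), 'wrist_torque': array([-0.00780623,  0.019977  , -0.00677389]), 'finger_gap': 85.36751307793185}
side {'intrinsics': array([[498.06272724,   0.        , 278.81865843],
       [  0.        , 498.06272724, 215.04981034],
       [  0.        ,   0.        ,   1.        ]]), 'origin': array([ 357.84741734, -795.87141718, 1206.94472226]), 'attitude': array([-0.33239429,  0.92778152, -0.15902723,  0.05870115])}
top {'intrinsics': array([[384.20301382,   0.        , 285.26398745],
       [  0.        , 384.20301382, 208.21273639],
       [  0.        ,   0.        ,   1.        ]]), 'origin': array([ 444.13335533,  -64.50389582, 1098.97490949]), 'attitude': array([-0.07851241,  0.71901279, -0.68678563,  0.0719854 ])}
wrist {'intrinsics': array([[369.17489426,   0.        , 280.48316724],
       [  0.        , 369.17489426, 208.80946942],
       [  0.        ,   0.        ,   1.        ]]), 'tool_from_camera': array([[-9.74522627e-04, -9.51560769e-01, -3.07459188e-01,
         7.85788221e+01],
       [ 9.99999071e-01, -1.22020739e-03,  6.06843988e-04,
        -4.75013723e-01],
       [-9.52612906e-04, -3.07458311e-01,  9.51561075e-01,
        -1.66037667e+02],
       [ 0.00000000e+00,  0.00000000e+00,  0.00000000e+00,
         1.00000000e+00]])}
```

View pics/side0.png

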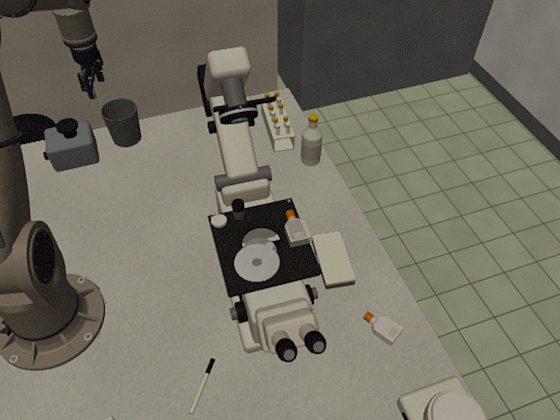

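View pics/top0.png

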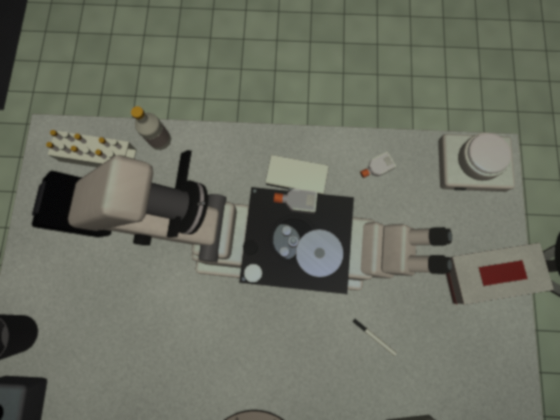

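View pics/wrist0.png

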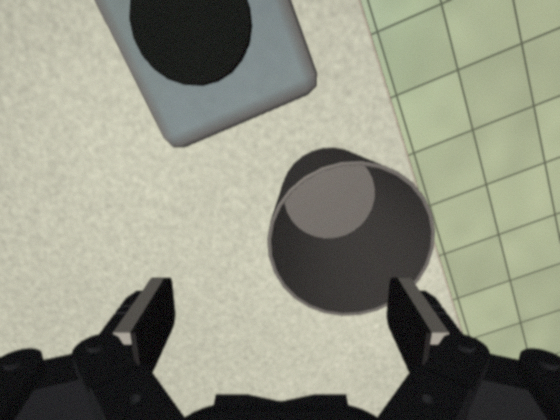

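```bash
cat > h.py <<'E'
import numpy as np, cv2
from scipy.spatial.transform import Rotation as R
def rot(q): return R.from_quat([q[1],q[2],q[3],q[0]]).as_matrix()
def cast(env,n,uv,z,st=None):
    m=env.camera_model(n); K=m["intrinsics"]
    if n=="wrist":
        T=np.eye(4);T[:3,:3]=rot(st["eef_rot"]);T[:3,3]=st["tool_pos"]
        T=T@m["tool_from_camera"];A=T[:3,:3];o=T[:3,3]
    else: A=rot(m["attitude"]);o=np.array(m["origin"])
    uv=np.atleast_2d(uv).astype(float)
    d=(A@np.linalg.inv(K)@np.c_[uv,np.ones(len(uv))].T).T
    return o+d*((z-o[2])/d[:,2])[:,None]
def proj(env,n,p,st=None):
    m=env.camera_model(n); K=m["intrinsics"]
    if n=="wrist":
        T=np.eye(4);T[:3,:3]=rot(st["eef_rot"]);T[:3,3]=st["tool_pos"]
        T=T@m["tool_from_camera"];A=T[:3,:3];o=T[:3,3]
    else: A=rot(m["attitude"]);o=np.array(m["origin"])
    c=(np.atleast_2d(p)-o)@A; h=c@K.T; return h[:,:2]/h[:,2:]
E
python3 - <<'E'
import cv2
a=cv2.imread('pics/top0.png')[170:310,220:380]; cv2.imwrite('pics/topc.png',cv2.resize(a,None,fx=5,fy=5,interpolation=cv2.INTER_CUBIC)[:600] if 0 else cv2.resize(a,(640,560),interpolation=cv2.INTER_CUBIC))
a=cv2.imread('pics/side0.png')[180:310,190:350]; cv2.imwrite('pics/sidec.png',cv2.resize(a,(640,520),interpolation=cv2.INTER_CUBIC))
E
```

```text
(no output)
```

View pics/topc.png

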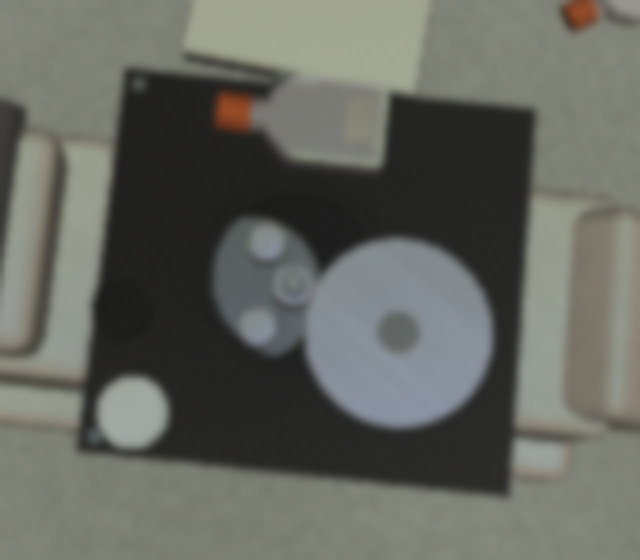

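View pics/sidec.png

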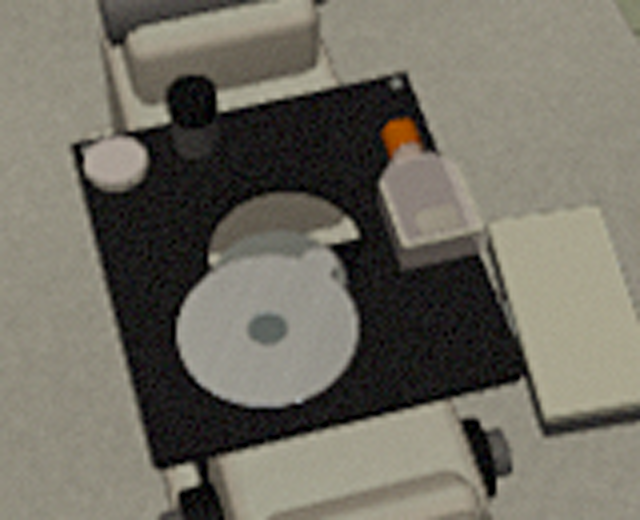

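The pictures show the disc at top (319,253) and side (257,262). The flask is at the +x edge, the dish is at top (253,273) and the canister is at the near pillar side. Next I measure all of these.

```bash
cat > m.py <<'E'
from rig import env
from h import *
def C(l,o): return np.array(l)/4.+np.array(o)-0.375
# corners order: (-x,+y),(+x,+y),(+x,-y),(-x,-y)
ct=C([[80,451],[124,68],[536,108],[510,495]],(220,170))
cs=C([[72,146],[405,72],[524,380],[158,468]],(190,180))
M=np.array([[-115,115],[115,115],[115,-135],[-115,-135.]])
def fit(P):
    Mc=M-M.mean(0);Pc=P-P.mean(0)
    a=np.arctan2((Mc[:,0]*Pc[:,1]-Mc[:,1]*Pc[:,0]).sum(),(Mc*Pc).sum())
    Rm=np.array([[np.cos(a),-np.sin(a)],[np.sin(a),np.cos(a)]])
    o=P.mean(0)-Rm@M.mean(0); return o,a,P-(M@Rm.T+o)
for n,c in(("top",ct),("side",cs)):
    P=cast(env,n,c,200)[:,:2]; o,a,r=fit(P); print(n,o.round(1),np.degrees(a).round(2),r.round(1).tolist())
def blob(img,lo,hi,box,z,n):
    x0,y0,x1,y1=box; s=img[y0:y1,x0:x1]; m=cv2.inRange(s,lo,hi); 
    cs,_=cv2.findContours(m,0,1); c=max(cs,key=cv2.contourArea); e=cv2.fitEllipse(c); print(n,e,cv2.contourArea(c))
    return cast(env,n,np.array(e[0])+[x0,y0],z)
t=cv2.imread('pics/top0.png');s=cv2.imread('pics/side0.png')
print("insert hand top",cast(env,"top",C([[400,333],[398,332]],(220,170)),204),"side",cast(env,"side",C([[268,331],[268,328]],(190,180)),204))
# flask from side top-face corners? bottom corners
print("flask top end corners z226 top", cast(env,"top",C([[389,91],[384,170]],(220,170)),226), "bottom?",)
print("flask cap", cast(env,"top",C([[233,112]],(220,170)),214),cast(env,"side",C([[400,135]],(190,180)),216))
print("flask side bot corners z200",cast(env,"side",C([[401,270],[480,252]],(190,180)),202),"top z226",cast(env,"side",C([[397,245],[475,230]],(190,180)),226))
print("dish",cast(env,"top",C([[133,412]],(220,170)),212),"can",cast(env,"top",C([[122,309]],(220,170)),248),cast(env,"side",C([[190,100]],(190,180)),248))
E
python3 m.py
```

```text
top [567.7 -74.2] -3.02 [[0.6, -1.6], [-0.3, 0.2], [-0.9, 0.3], [0.5, 1.1]]
side [567.7 -79.2] -3.47 [[1.2, -0.2], [-0.7, 2.1], [-4.0, -1.4], [3.5, -0.5]]
insert hand top [[ 535.21551401 -136.35129894  204.        ]
 [ 535.7420873  -135.17488852  204.        ]] side [[ 536.49240326 -140.88338564  204.        ]
 [ 537.16291181 -138.80704193  204.        ]]
flask top end corners z226 top [[ 674.25181557 -124.2694088   226.        ]
 [ 626.84877775 -122.7405854   226.        ]] bottom?
flask cap [[660.39077073 -33.11087206 214.        ]] [[661.53393444 -32.24852923 216.        ]]
flask side bot corners z200 [[ 628.64968662 -123.69872087  202.        ]
 [ 680.03441189 -127.11274083  202.        ]] top z226 [[ 626.40809662 -121.30157699  226.        ]
 [ 675.66156026 -126.47526813  226.        ]]
dish [[482.48492769  15.04812662 212.        ]] can [[536.95221797  21.53456827 248.        ]] [[536.09573308  14.28662426 248.        ]]
```

```bash
python3 - <<'E'
from rig import env
from h import *
f=lambda p,z:print(p,z,cast(env,"top",[p],z)[0].round(0))
for p,z in [((142,240),450),((135,240),590),((90,232),590),((70,225),590),((45,228),590),((205,262),250),((200,275),100),((200,235),330),((205,205),330)]: f(p,z)
# eyepieces triangulate: top (447,236),(449,266); side (315,342),(286,350)
def ray(n,p):
    a=cast(env,n,[p],0)[0];b=cast(env,n,[p],500)[0]; return a,(b-a)/np.linalg.norm(b-a)
def tri(pt,ps):
    a,u=ray("top",pt);b,v=ray("side",ps)
    A=np.c_[u,-v]; x=np.linalg.lstsq(A,b-a,rcond=None)[0]; p,q=a+u*x[0],b+v*x[1]; print((p+q)/2,np.linalg.norm(p-q))
tri((447,236),(315,342));tri((447,265),(286,350))
tri((150,163),(248,52));tri((150,235),(214,56)) # pillar head
tri((202,205),(240,112)) 
E
```

```text
(142, 240) 450 [518. 186. 450.]
(135, 240) 590 [502. 141. 590.]
(90, 232) 590 [510. 203. 590.]
(70, 225) 590 [518. 231. 590.]
(45, 228) 590 [512. 264. 590.]
(205, 262) 250 [499. 118. 250.]
(200, 275) 100 [475. 160. 100.]
(200, 235) 330 [547. 116. 330.]
(205, 205) 330 [610. 112. 330.]
[ 577.18318462 -406.17626962  269.38273358] 1.231308215050104
[ 515.24319621 -403.20413999  270.44824349] 0.2985924559064599
[613.28906681 132.21901985 594.96792446] 9.285616497898882
[521.73048068 109.93495399 617.12981073] 31.7909853416442
[577.40104584  81.90783648 480.86519125] 0.7929962776766915
```

```bash
python3 -m crank '[{"dz":0.14},{"dz":0.14},{"dx":-0.153,"dy":-0.37,"dz":0.2},{"dx":-0.153,"dy":-0.37,"dz":0.2},{"dx":-0.153,"dy":-0.37,"dz":0.2},{"dx":-0.153,"dy":-0.37,"dz":0.2},{"dx":-0.153,"dy":-0.37,"dz":0.2},{"dx":-0.153,"dy":-0.37,"dz":0.2}]'
```

```text
invalid input at $[0]: expected keys wx, wy, wz, dx, dy, dz, claw
```

```bash
python3 -m crank '[{"wx":0,"wy":0,"wz":0,"dx":0,"dy":0,"dz":0.14,"claw":0.65},{"wx":0,"wy":0,"wz":0,"dx":0,"dy":0,"dz":0.14,"claw":0.65},{"wx":0,"wy":0,"wz":0,"dx":-0.153,"dy":-0.37,"dz":0.2,"claw":0.65},{"wx":0,"wy":0,"wz":0,"dx":-0.153,"dy":-0.37,"dz":0.2,"claw":0.65},{"wx":0,"wy":0,"wz":0,"dx":-0.153,"dy":-0.37,"dz":0.2,"claw":0.65},{"wx":0,"wy":0,"wz":0,"dx":-0.153,"dy":-0.37,"dz":0.2,"claw":0.65},{"wx":0,"wy":0,"wz":0,"dx":-0.153,"dy":-0.37,"dz":0.2,"claw":0.65},{"wx":0,"wy":0,"wz":0,"dx":-0.153,"dy":-0.37,"dz":0.2,"claw":0.65}]'
```

```text
t: 0.82
tool_pos: [164.5, 399.5, 327.6]
eef_rot: [0.0, 0.194, 0.981, -0.0]
wrist_force: [-0.4, 0.7, 1.1]
finger_gap: 55.8
```

```bash
python3 -m crank '[{"wx":0,"wy":0,"wz":-0.25,"dx":0.237,"dy":-0.158,"dz":0,"claw":0.65},{"wx":0,"wy":0,"wz":-0.25,"dx":0.237,"dy":-0.158,"dz":0,"claw":0.65},{"wx":0,"wy":0,"wz":-0.25,"dx":0.237,"dy":-0.158,"dz":0,"claw":0.65},{"wx":0,"wy":0,"wz":-0.25,"dx":0.237,"dy":-0.158,"dz":0,"claw":0.65},{"wx":0,"wy":0,"wz":-0.53,"dx":0.405,"dy":-0.42,"dz":0,"claw":0.65},{"wx":0,"wy":0,"wz":-0.53,"dx":0.405,"dy":-0.42,"dz":0,"claw":0.65},{"wx":0,"wy":0,"wz":-0.53,"dx":0.405,"dy":-0.42,"dz":0,"claw":0.65},{"wx":0,"wy":0,"wz":-0.53,"dx":0.405,"dy":-0.42,"dz":0,"claw":0.65}]'
```

```text
t: 1.48
tool_pos: [395.8, 168.0, 327.6]
eef_rot: [-0.0, 0.577, 0.817, 0.0]
wrist_force: [0.6, 1.0, 0.6]
finger_gap: 55.9
```

```bash
python3 -m crank '[{"wx":0,"wy":0,"wz":-0.25,"dx":0.067,"dy":-0.28,"dz":0,"claw":0.65},{"wx":0,"wy":0,"wz":-0.25,"dx":0.067,"dy":-0.28,"dz":0,"claw":0.65},{"wx":0,"wy":0,"wz":-0.25,"dx":0.067,"dy":-0.28,"dz":0,"claw":0.65},{"wx":0,"wy":0,"wz":-0.25,"dx":0.067,"dy":-0.28,"dz":0,"claw":0.65},{"wx":0,"wy":0,"wz":-0.523,"dx":0.06,"dy":-0.56,"dz":0,"claw":0.65},{"wx":0,"wy":0,"wz":-0.523,"dx":0.06,"dy":-0.56,"dz":0,"claw":0.65},{"wx":0,"wy":0,"wz":-0.523,"dx":0.06,"dy":-0.56,"dz":0,"claw":0.65},{"wx":0,"wy":0,"wz":-0.523,"dx":0.06,"dy":-0.56,"dz":0,"claw":0.65}]'
python3 - <<'E'
from rig import env
import cv2
print(env.state()["joint_positions"].round(2))
cv2.imwrite("pics/w1.png",env.get_image("wrist"))
E
```

```text
t: 2.15
tool_pos: [430.6, -160.7, 327.7]
eef_rot: [-0.0, 0.855, 0.518, 0.0]
wrist_force: [2.0, -0.7, 0.1]
finger_gap: 55.5
[-0.65 -0.11  0.82  1.94  0.08  1.28 -0.34]
```

View pics/w1.png

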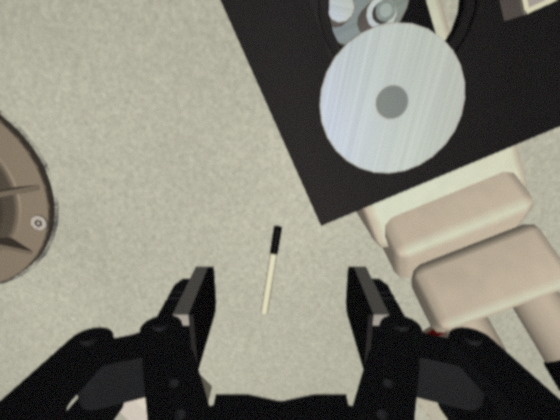

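The wrist view shows the disc at (392,102), the stage corner at (322,223) and the opening behind the disc. I'll go behind the disc, turn to face along the microscope's y and look again.

```bash
python3 -m crank '[{"wx":0,"wy":0,"wz":0.271,"dx":0.17,"dy":-0.06,"dz":-0.05,"claw":0.8},{"wx":0,"wy":0,"wz":0.271,"dx":0.17,"dy":-0.06,"dz":-0.05,"claw":0.8},{"wx":0,"wy":0,"wz":0.271,"dx":0.17,"dy":-0.06,"dz":-0.05,"claw":0.8},{"wx":0,"wy":0,"wz":0.271,"dx":0.17,"dy":-0.06,"dz":-0.05,"claw":0.8},{"wx":0,"wy":0,"wz":0.271,"dx":0.17,"dy":-0.06,"dz":-0.05,"claw":0.8},{"wx":0,"wy":0,"wz":0.271,"dx":0.17,"dy":-0.06,"dz":-0.05,"claw":0.8}]'
python3 - <<'E'
from rig import env
import cv2,pickle
s=env.state();pickle.dump(s,open('s2.pkl','wb'));print(s["joint_positions"].round(2),s["tool_pos"])
cv2.imwrite("pics/w2.png",env.get_image("wrist"))
E
```

```text
t: 2.7
tool_pos: [533.5, -195.1, 296.2]
eef_rot: [-0.0, 0.723, 0.69, -0.002]
wrist_force: [-1.5, -0.3, -0.5]
finger_gap: 68.0
[-0.51  0.24  0.9   1.77 -0.2   1.22  0.4 ] [ 533.53589116 -195.08118841  296.22883783]
```

View pics/w2.png

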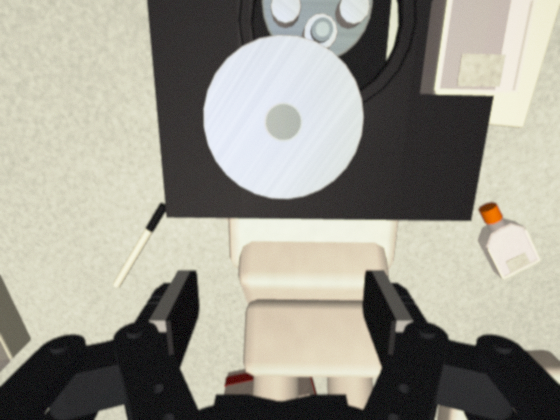

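The disc is centred at about (283,117), its window at (283,122). The stage front edge runs from (166,216) to (472,219). The recess rings are partly visible and the flask end corner is at (434,94).

```bash
python3 - <<'E'
from rig import env
from h import *
import pickle
s=pickle.load(open('s2.pkl','rb'))
im=cv2.imread('pics/w2.png')
hsv=cv2.cvtColor(im,cv2.COLOR_BGR2HSV)
m=((hsv[...,2]>150)).astype('uint8'); m[:, :190]=0;m[:,380:]=0;m[212:]=0;m[:34]=0
cs,_=cv2.findContours(m,0,1);c=max(cs,key=cv2.contourArea)[:,0]
P=cast(env,"wrist",c,204,s)[:,:2]
# circle fit w/ r=55 
from scipy.optimize import least_squares
r=least_squares(lambda q:np.hypot(*(P-q[:2]).T)-q[2],[536,-137,55],loss='soft_l1'); print("disc",r.x,len(P),"win",cast(env,"wrist",[[283,121.5]],204,s))
w=lambda p,z:print(p,cast(env,"wrist",p,z,s)[:,:2].round(1).tolist())
w([[166,216],[472,219]],200)
w([[434,94],[487,94]],202);w([[441,92],[506,92]],226)
cv2.imwrite('pics/w2c.png',cv2.resize(cv2.convertScaleAbs(im[0:130,220:430],alpha=2.5,beta=20),(800,496)))
E
```

```text
disc [ 538.05451793 -137.2758143    54.45822245] 537 win [[ 537.77577117 -137.66530393  204.        ]]
[[166, 216], [472, 219]] [[446.8, -203.1], [676.5, -216.3]]
[[434, 94], [487, 94]] [[640.0, -124.6], [675.5, -126.3]]
[[441, 92], [506, 92]] [[634.7, -122.9], [674.2, -124.8]]
```

View pics/w2c.png

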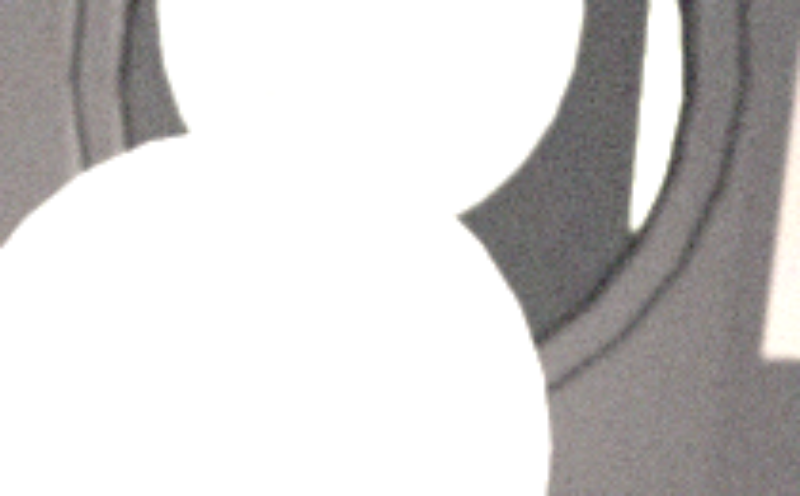

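```bash
cat > circ.py <<'E'
from h import *
from scipy.optimize import least_squares
def circ(P,R,q0=(569,-75)):
    r=least_squares(lambda q:np.hypot(*(P-q).T)-R,q0); return r.x,r.fun
E
python3 - <<'E'
from rig import env
from circ import *
import pickle
s=pickle.load(open('s2.pkl','rb'))
p=np.array([(78,10),(71,80),(82,165),(748,10),(742,110),(685,260),(555,388)])/[800/210,496/130]+[220,0]-.4
for z,R in((200,56.5),(196,56.5)):print(circ(cast(env,"wrist",p,z,s)[:,:2],R))
p=np.array([(128,10),(121,80),(129,145),(690,10),(688,60),(670,150),(632,236),(540,345)])/[800/210,496/130]+[220,0]-.4
print(circ(cast(env,"wrist",p,196,s)[:,:2],49))
E
```

```text
(array([568.71191582, -76.89165878]), array([-0.13836014,  0.29600766,  0.26066538,  0.36175814,  0.10814243,
       -0.0633146 ,  0.01417541]))
(array([569.08483999, -77.20119848]), array([0.8543426 , 1.12363506, 0.87647236, 1.47013595, 0.97103798,
       0.40261756, 0.10897626]))
(array([568.31615847, -76.02421377]), array([-0.91581775, -0.75768517, -0.90484358,  0.00975538, -0.69559591,
       -1.35370115, -1.21504383,  0.98331634]))
```

```bash
python3 -m crank '[{"wx":0,"wy":0,"wz":0,"dx":0.002,"dy":-0.002,"dz":-0.05,"claw":0.8},{"wx":0,"wy":0,"wz":0,"dx":0.002,"dy":-0.002,"dz":-0.1,"claw":0.8},{"wx":0,"wy":0,"wz":0,"dx":0.002,"dy":-0.002,"dz":-0.14,"claw":0.8},{"wx":0,"wy":0,"wz":0,"dx":0.002,"dy":-0.002,"dz":-0.15,"claw":0.8},{"wx":0,"wy":0,"wz":0,"dx":0.002,"dy":-0.002,"dz":-0.154,"claw":0.8},{"wx":0,"wy":0,"wz":0,"dx":0.002,"dy":-0.002,"dz":-0.154,"claw":0.8}]'
python3 - <<'E'
from rig import env
import cv2,pickle
s=env.state();print(s["tool_pos"],s["wrist_force"],s["wrist_torque"])
cv2.imwrite("pics/w3.png",env.get_image("wrist"))
E
```

```text
t: 3.25
tool_pos: [534.6, -195.8, 206.3]
eef_rot: [0.0, 0.724, 0.689, 0.0]
wrist_force: [0.3, 0.9, 0.1]
finger_gap: 68.3
[ 534.63934179 -195.80520505  206.26842556] [0.28317036 0.88269467 0.08350926] [ 0.02207699 -0.03366631 -0.03987103]
```

View pics/w3.png

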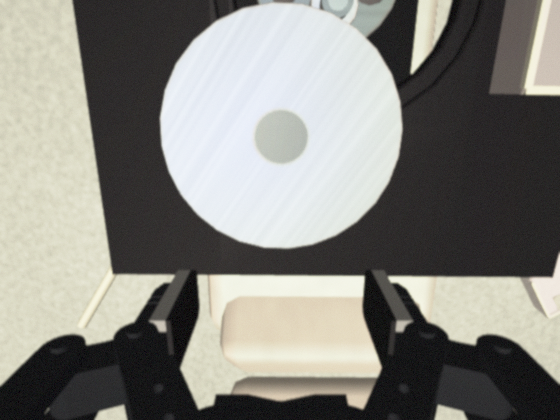

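```bash
python3 - <<'E'
from rig import env
from h import *
s=env.state();print(s['t'],s['tool_pos'])
A=rot(s["eef_rot"]);
for x in(11,-11):
  for z in (0,-6,-12,-19): print(x,z,proj(env,"wrist",[s["tool_pos"]+A@np.array([x,y,z]) for y in(-34,34)],s).round(0).tolist())
print(proj(env,"wrist",[[538,-137.4,204]],s))
E
```

```text
3.3 [ 534.9958831  -195.96236213  206.71872616]
11 0 [[210.0, 236.0], [351.0, 236.0]]
11 -6 [[208.0, 241.0], [353.0, 241.0]]
11 -12 [[205.0, 246.0], [356.0, 246.0]]
11 -19 [[202.0, 252.0], [359.0, 252.0]]
-11 0 [[213.0, 277.0], [348.0, 277.0]]
-11 -6 [[211.0, 283.0], [350.0, 282.0]]
-11 -12 [[208.0, 289.0], [353.0, 289.0]]
-11 -19 [[205.0, 297.0], [356.0, 297.0]]
[[280.60110981 135.56285715]]
```

```bash
python3 - <<'E'
import cv2
im=cv2.imread('pics/w3.png')
cv2.imwrite('pics/w3c.png',cv2.resize(cv2.convertScaleAbs(im[255:420,40:300],alpha=2.5,beta=20),(780,495)))
E
```

```text
(no output)
```

View pics/w3c.png

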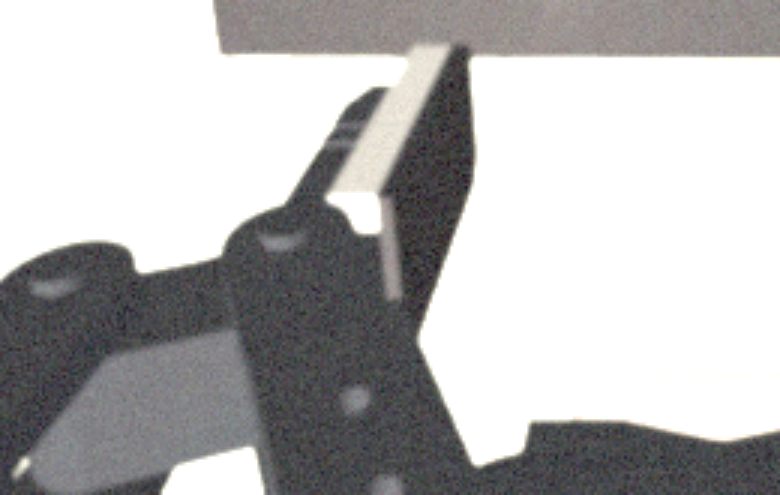

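```bash
python3 -m crank '[{"wx":0,"wy":0,"wz":0,"dx":0,"dy":0,"dz":-0.005,"claw":0.8},{"wx":0,"wy":0,"wz":0,"dx":0,"dy":0,"dz":-0.01,"claw":0.8},{"wx":0,"wy":0,"wz":0,"dx":0,"dy":0,"dz":-0.01,"claw":0.8}]'
python3 - <<'E'
from rig import env
import cv2,pickle
s=env.state();print(s["tool_pos"],s["wrist_force"],s["wrist_torque"])
a=env.get_image("side")[180:310,190:350]; cv2.imwrite('pics/side1.png',cv2.resize(a,(640,520),interpolation=cv2.INTER_CUBIC))
E
```

```text
t: 3.55
tool_pos: [534.7, -195.7, 199.4]
eef_rot: [0.0, 0.724, 0.69, 0.0]
wrist_force: [0.9, 0.1, -0.1]
finger_gap: 68.2
[ 534.65986067 -195.66808936  199.35254815] [ 0.90958309  0.08928984 -0.12709556] [ 0.02355369  0.03466315 -0.01870568]
```

View pics/side1.png

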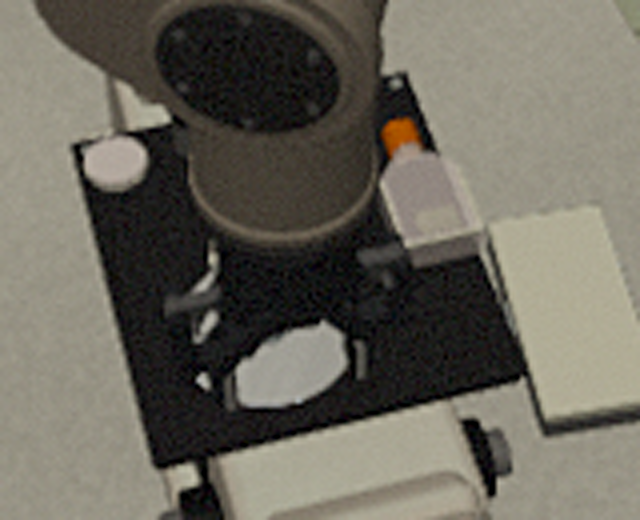

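```bash
python3 -m crank '[{"wx":0,"wy":0,"wz":0,"dx":0,"dy":0,"dz":-0.003,"claw":0.8},{"wx":0,"wy":0,"wz":0,"dx":0,"dy":0,"dz":-0.006,"claw":0.8},{"wx":0,"wy":0,"wz":0,"dx":0,"dy":0,"dz":-0.006,"claw":0.8}]'
python3 -m crank '[{"wx":0,"wy":0,"wz":0,"dx":0,"dy":0,"dz":-0.003,"claw":0.8},{"wx":0,"wy":0,"wz":0,"dx":0,"dy":0,"dz":-0.003,"claw":0.8}]'

```

```text
t: 3.85
tool_pos: [534.4, -195.7, 195.3]
eef_rot: [-0.0, 0.724, 0.69, -0.0]
wrist_force: [-0.2, 0.2, -0.5]
finger_gap: 68.7
t: 4.02
tool_pos: [534.4, -195.8, 193.5]
eef_rot: [-0.0, 0.724, 0.69, -0.0]
wrist_force: [-0.2, 0.1, 0.4]
finger_gap: 68.2
```

```bash
python3 -m crank '[{"wx":0,"wy":0,"wz":0,"dx":0,"dy":0,"dz":-0.002,"claw":0.8},{"wx":0,"wy":0,"wz":0,"dx":0,"dy":0,"dz":-0.002,"claw":0.8}]'
python3 -m crank '[{"wx":0,"wy":0,"wz":0,"dx":0,"dy":0,"dz":-0.002,"claw":0.8},{"wx":0,"wy":0,"wz":0,"dx":0,"dy":0,"dz":-0.002,"claw":0.8}]'

```

```text
t: 4.18
tool_pos: [534.5, -195.8, 192.4]
eef_rot: [-0.0, 0.724, 0.69, -0.0]
wrist_force: [-0.4, 0.3, -0.2]
finger_gap: 68.1
t: 4.35
tool_pos: [534.5, -195.8, 191.2]
eef_rot: [-0.0, 0.724, 0.69, -0.0]
wrist_force: [0.6, -0.0, 0.3]
finger_gap: 68.7
```

```bash
python3 -m crank '[{"wx":0,"wy":0,"wz":0,"dx":0,"dy":0,"dz":-0.002,"claw":0.8},{"wx":0,"wy":0,"wz":0,"dx":0,"dy":0,"dz":-0.002,"claw":0.8}]'
python3 - <<'E'
from rig import env
import cv2,pickle
s=env.state();print(s["tool_pos"],s["wrist_force"],s["wrist_torque"])
im=env.get_image("wrist");cv2.imwrite('pics/w4.png',cv2.convertScaleAbs(im,alpha=1.6,beta=10))
E
```

```text
t: 4.52
tool_pos: [534.5, -195.8, 190.0]
eef_rot: [-0.0, 0.724, 0.69, -0.0]
wrist_force: [0.4, 0.6, -1.1]
finger_gap: 68.1
[ 534.4840664  -195.76499111  190.04068899] [ 0.41666324  0.57961875 -1.07725053] [-0.02957532 -0.03912688  0.03999782]
```

View pics/w4.png

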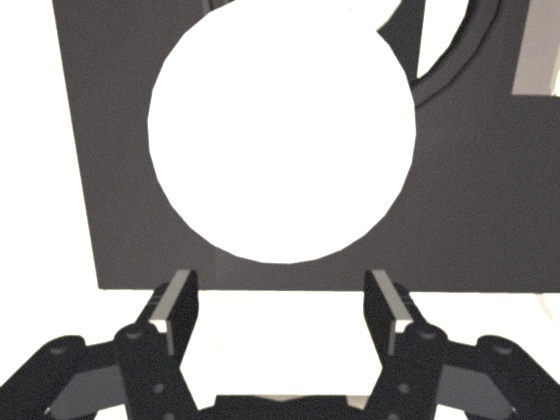

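```bash
python3 - <<'E'
from rig import env
from h import *
s=env.state()
for z in (198,200,203,210): print(z,cast(env,"wrist",[[190,270],[197,270],[369,270],[198,305],[280,290]],z,s)[:,:2].round(1).tolist())
A=rot(s["eef_rot"])
# in tool coords for spacing 34 half
for z in(200,205,210,215):
    p=cast(env,"wrist",[[190,270],[197,270],[369,270],[198,305],[364,305]],z,s); print(z,((p-s["tool_pos"])@A).round(1).tolist())
E
```

```text
198 [[491.4, -196.9], [494.7, -197.1], [576.4, -201.1], [492.9, -216.1], [533.6, -209.8]]
200 [[492.0, -195.9], [495.2, -196.1], [575.9, -200.1], [493.5, -214.8], [533.6, -208.6]]
203 [[492.8, -194.4], [496.1, -194.6], [575.2, -198.5], [494.4, -213.0], [533.7, -206.9]]
210 [[494.9, -190.9], [498.0, -191.1], [573.5, -194.8], [496.4, -208.6], [533.9, -202.8]]
200 [[-2.2, -42.5, -9.9], [-2.2, -39.2, -9.9], [-2.3, 41.5, -9.9], [-21.0, -40.0, -9.9], [-21.1, 40.5, -9.9]]
205 [[0.4, -41.1, -14.9], [0.4, -37.9, -14.9], [0.3, 40.2, -14.9], [-17.8, -38.7, -14.9], [-17.9, 39.2, -14.9]]
210 [[3.0, -39.8, -19.9], [3.0, -36.7, -19.9], [2.9, 38.9, -19.9], [-14.6, -37.5, -19.9], [-14.7, 37.9, -19.9]]
215 [[5.6, -38.4, -24.9], [5.6, -35.4, -24.9], [5.5, 37.6, -24.9], [-11.5, -36.2, -24.9], [-11.6, 36.6, -24.9]]
```

```bash
python3 - <<'E'
from rig import env
from h import *
s=env.state();A=rot(s["eef_rot"]);T=s["tool_pos"].copy();T[2]=199.35
for z in(0,-8,-13,-20,-28):
    for x in(-11,11):
        q=proj(env,"side",[T+A@np.array([x,y,z]) for y in(-34,-46,34,46)]); print(z,x,((q-[190,180]+.375)*4).round(0).tolist())
E
```

```text
0 -11 [[243.0, 439.0], [223.0, 444.0], [354.0, 411.0], [374.0, 406.0]]
0 11 [[233.0, 408.0], [213.0, 413.0], [344.0, 380.0], [363.0, 375.0]]
-8 -11 [[242.0, 432.0], [222.0, 437.0], [354.0, 403.0], [374.0, 398.0]]
-8 11 [[232.0, 401.0], [213.0, 406.0], [344.0, 373.0], [363.0, 368.0]]
-13 -11 [[242.0, 428.0], [221.0, 433.0], [354.0, 399.0], [374.0, 394.0]]
-13 11 [[232.0, 397.0], [212.0, 402.0], [344.0, 368.0], [363.0, 364.0]]
-20 -11 [[241.0, 421.0], [221.0, 426.0], [354.0, 392.0], [374.0, 387.0]]
-20 11 [[232.0, 390.0], [212.0, 395.0], [344.0, 362.0], [363.0, 357.0]]
-28 -11 [[241.0, 414.0], [220.0, 419.0], [354.0, 385.0], [374.0, 380.0]]
-28 11 [[231.0, 383.0], [211.0, 388.0], [344.0, 354.0], [363.0, 349.0]]
```

```bash
python3 -m crank '[{"wx":0,"wy":0,"wz":0,"dx":0,"dy":0,"dz":-0.005,"claw":0.8},{"wx":0,"wy":0,"wz":0,"dx":0,"dy":0,"dz":-0.01,"claw":0.8},{"wx":0,"wy":0,"wz":0,"dx":0,"dy":0,"dz":-0.01,"claw":0.8}]'
python3 -m crank '[{"wx":0,"wy":0,"wz":0,"dx":0,"dy":0,"dz":-0.003,"claw":0.8},{"wx":0,"wy":0,"wz":0,"dx":0,"dy":0,"dz":-0.003,"claw":0.8}]'
python3 - <<'E'
from rig import env
import cv2,pickle
s=env.state();print(s["tool_pos"],s["wrist_force"],s["wrist_torque"])
im=env.get_image("wrist");cv2.imwrite('pics/w5.png',im)
a=env.get_image("side")[180:310,190:350]; cv2.imwrite('pics/side2.png',cv2.resize(cv2.convertScaleAbs(a,alpha=1.8),(640,520),interpolation=cv2.INTER_CUBIC))
E
```

```text
t: 4.82
tool_pos: [534.3, -195.6, 183.5]
eef_rot: [-0.0, 0.724, 0.69, -0.0]
wrist_force: [-0.6, 0.4, -0.0]
finger_gap: 68.4
t: 4.98
tool_pos: [534.4, -195.8, 182.1]
eef_rot: [-0.0, 0.724, 0.69, -0.0]
wrist_force: [-0.0, -0.1, -0.7]
finger_gap: 67.9
[ 534.37722236 -195.77055088  182.07511239] [-0.00302333 -0.06441082 -0.72020118] [-0.02930425  0.00964011 -0.01381636]
```

View pics/w5.png

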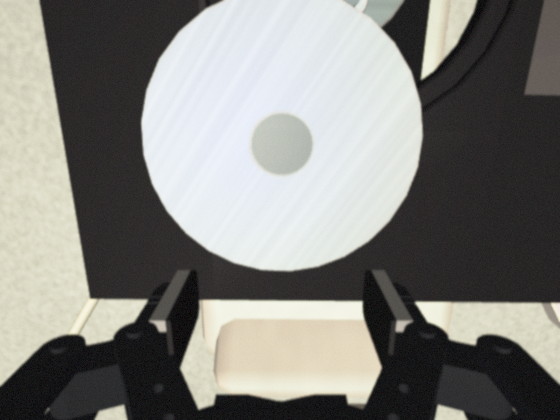

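View pics/side2.png

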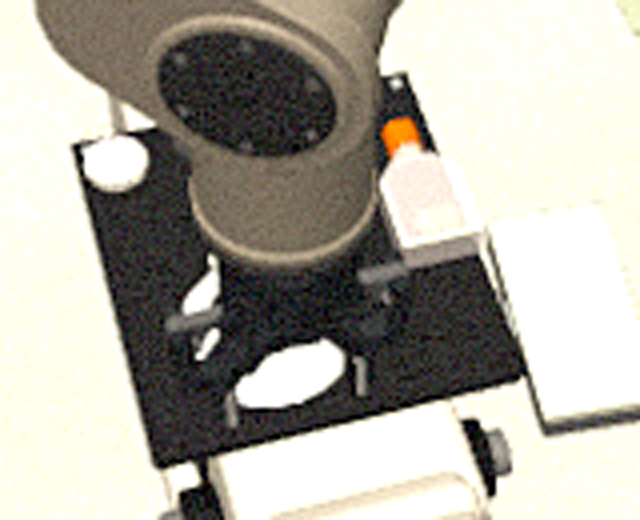

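```bash
python3 -m crank '[{"wx":0,"wy":0,"wz":0,"dx":0,"dy":0,"dz":-0.004,"claw":0.8},{"wx":0,"wy":0,"wz":0,"dx":0,"dy":0,"dz":-0.004,"claw":0.8}]'
python3 -m crank '[{"wx":0,"wy":0,"wz":0,"dx":0,"dy":0,"dz":-0.002,"claw":0.8},{"wx":0,"wy":0,"wz":0,"dx":0,"dy":0,"dz":-0.002,"claw":0.8}]'
python3 -m crank '[{"wx":0,"wy":0,"wz":0,"dx":0,"dy":0,"dz":-0.002,"claw":0.8},{"wx":0,"wy":0,"wz":0,"dx":0,"dy":0,"dz":-0.002,"claw":0.8}]'

```

```text
t: 5.25
tool_pos: [534.5, -195.7, 179.7]
eef_rot: [-0.0, 0.724, 0.69, -0.0]
wrist_force: [0.3, -0.4, -0.8]
finger_gap: 68.7
t: 5.42
tool_pos: [534.5, -195.7, 178.6]
eef_rot: [-0.0, 0.724, 0.69, -0.0]
wrist_force: [0.3, -0.2, 0.4]
finger_gap: 68.3
t: 5.58
tool_pos: [534.5, -195.8, 177.4]
eef_rot: [-0.0, 0.724, 0.69, -0.0]
wrist_force: [0.2, -0.2, 0.3]
finger_gap: 68.6
```

```bash
python3 -m crank '[{"wx":0,"wy":0,"wz":0,"dx":0,"dy":0,"dz":-0.002,"claw":0.8},{"wx":0,"wy":0,"wz":0,"dx":0,"dy":0,"dz":-0.002,"claw":0.8}]'
python3 -m crank '[{"wx":0,"wy":0,"wz":0,"dx":0,"dy":0,"dz":-0.002,"claw":0.8},{"wx":0,"wy":0,"wz":0,"dx":0,"dy":0,"dz":-0.002,"claw":0.8}]'
python3 - <<'E'
from rig import env
import cv2,pickle
im=env.get_image("wrist");cv2.imwrite('pics/w6.png',im)
a=env.get_image("side")[180:310,190:350]; cv2.imwrite('pics/side3.png',cv2.resize(cv2.convertScaleAbs(a,alpha=1.8),(640,520),interpolation=cv2.INTER_CUBIC))
E
```

```text
t: 5.75
tool_pos: [534.5, -195.8, 176.2]
eef_rot: [-0.0, 0.724, 0.69, -0.0]
wrist_force: [-1.1, 0.4, 0.1]
finger_gap: 68.4
t: 5.92
tool_pos: [534.5, -195.8, 175.0]
eef_rot: [-0.0, 0.724, 0.69, -0.0]
wrist_force: [0.4, 0.2, 0.1]
finger_gap: 68.4
```

View pics/w6.png

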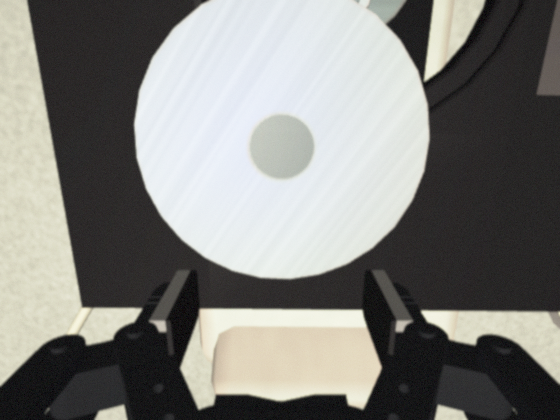

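View pics/side3.png

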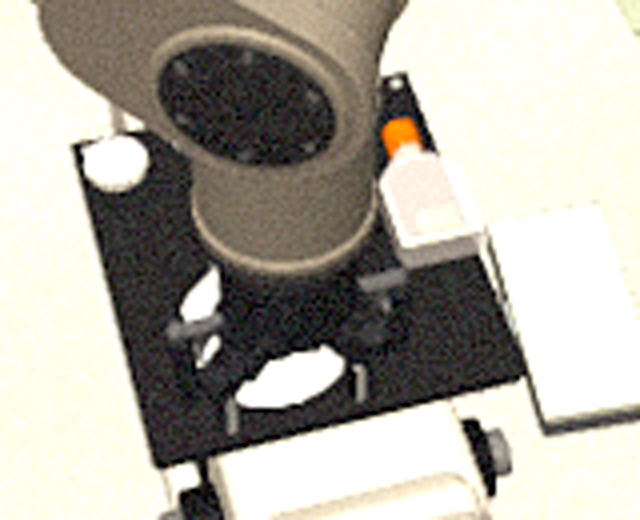

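```bash
for i in 1; do python3 -m crank '[{"wx":0,"wy":0,"wz":0,"dx":0,"dy":0,"dz":-0.002,"claw":0.8},{"wx":0,"wy":0,"wz":0,"dx":0,"dy":0,"dz":-0.002,"claw":0.8}]'; done
python3 -m crank '[{"wx":0,"wy":0,"wz":0,"dx":0,"dy":0,"dz":-0.002,"claw":0.8},{"wx":0,"wy":0,"wz":0,"dx":0,"dy":0,"dz":-0.002,"claw":0.8}]'
python3 - <<'E'
from rig import env
from h import *
p=(np.array([[233,432],[362,400],[240,430],[355,398]])/4+[190,180]-.375)
for z in(198,200,202,204,208): print(z,cast(env,"side",p,z)[:,:2].round(1).tolist())
E
```

```text
t: 6.18
tool_pos: [534.5, -195.8, 173.9]
eef_rot: [-0.0, 0.724, 0.69, -0.0]
wrist_force: [0.1, 0.3, 0.2]
finger_gap: 68.4
t: 6.35
tool_pos: [534.5, -195.7, 172.6]
eef_rot: [-0.0, 0.724, 0.69, -0.0]
wrist_force: [-0.3, -0.5, 0.4]
finger_gap: 68.0
198 [[496.4, -197.8], [575.0, -202.2], [500.7, -197.8], [571.6, -199.5]]
200 [[496.1, -199.0], [574.6, -203.4], [500.4, -199.0], [571.1, -200.7]]
202 [[495.8, -200.2], [574.1, -204.6], [500.1, -200.2], [570.7, -201.9]]
204 [[495.6, -201.3], [573.7, -205.8], [499.8, -201.4], [570.3, -203.1]]
208 [[495.0, -203.7], [572.8, -208.1], [499.3, -203.8], [569.4, -205.4]]
```

```bash
python3 -m crank '[{"wx":0,"wy":0,"wz":0,"dx":0,"dy":0,"dz":-0.002,"claw":0.8},{"wx":0,"wy":0,"wz":0,"dx":0,"dy":0,"dz":-0.002,"claw":0.8}]'
python3 -m crank '[{"wx":0,"wy":0,"wz":0,"dx":0,"dy":0,"dz":-0.002,"claw":0.8},{"wx":0,"wy":0,"wz":0,"dx":0,"dy":0,"dz":-0.002,"claw":0.8}]'
python3 -m crank '[{"wx":0,"wy":0,"wz":0,"dx":0,"dy":0,"dz":-0.002,"claw":0.8},{"wx":0,"wy":0,"wz":0,"dx":0,"dy":0,"dz":-0.002,"claw":0.8}]'

```

```text
t: 6.52
tool_pos: [534.5, -195.8, 171.4]
eef_rot: [-0.0, 0.724, 0.69, -0.0]
wrist_force: [-0.0, -0.6, -0.7]
finger_gap: 68.3
t: 6.68
tool_pos: [534.5, -195.8, 170.2]
eef_rot: [-0.0, 0.724, 0.69, -0.0]
wrist_force: [-0.1, -0.8, 0.3]
finger_gap: 68.1
t: 6.85
tool_pos: [534.6, -195.9, 169.2]
eef_rot: [-0.0, 0.724, 0.69, 0.0]
wrist_force: [-0.3, -0.7, -0.8]
finger_gap: 68.4
```

```bash
python3 -m crank '[{"wx":0,"wy":0,"wz":0,"dx":0,"dy":0,"dz":-0.002,"claw":0.8},{"wx":0,"wy":0,"wz":0,"dx":0,"dy":0,"dz":-0.002,"claw":0.8}]'
python3 - <<'E'
from rig import env
import cv2,pickle
im=env.get_image("wrist");cv2.imwrite('pics/w7.png',cv2.resize(cv2.convertScaleAbs(im[230:380,130:420],alpha=1.5,beta=10),(780,403)))
a=env.get_image("side")[240:300,230:300]; cv2.imwrite('pics/side4.png',cv2.resize(cv2.convertScaleAbs(a,alpha=1.8),(630,540),interpolation=cv2.INTER_CUBIC))
E
```

```text
t: 7.02
tool_pos: [534.7, -195.8, 169.1]
eef_rot: [-0.0, 0.724, 0.69, 0.001]
wrist_force: [-7.0, 3.2, 23.5]
finger_gap: 68.4
```

View pics/w7.png

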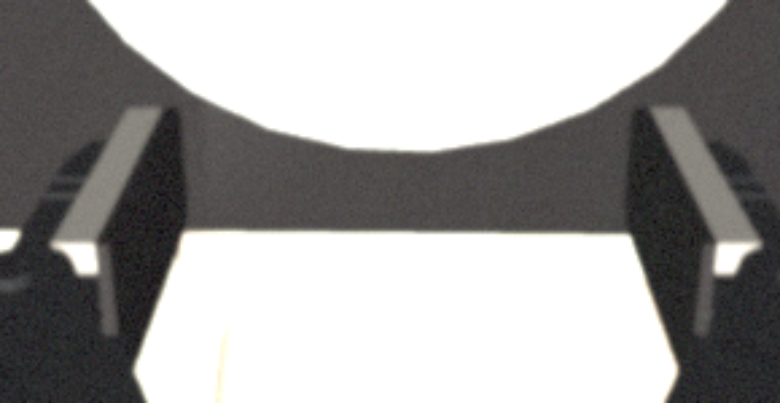

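View pics/side4.png

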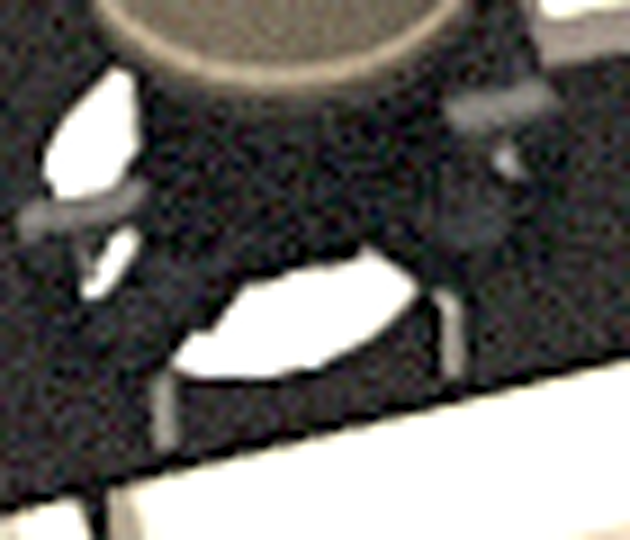

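Contact came at TCP z about 169 (23 N), so at this opening the tips sit about 31 mm above the TCP. I raise 2.4 mm and start pushing.

```bash
python3 -m crank '[{"wx":0,"wy":0,"wz":0,"dx":0,"dy":0,"dz":0.004,"claw":0.8},{"wx":0,"wy":0,"wz":0,"dx":0,"dy":0.008,"dz":0.004,"claw":0.8},{"wx":0,"wy":0,"wz":0,"dx":0.004,"dy":0.016,"dz":0.004,"claw":0.8},{"wx":0,"wy":0,"wz":0,"dx":0.008,"dy":0.024,"dz":0.004,"claw":0.8},{"wx":0,"wy":0,"wz":0,"dx":0.012,"dy":0.032,"dz":0.004,"claw":0.8},{"wx":0,"wy":0,"wz":0,"dx":0.016,"dy":0.04,"dz":0.004,"claw":0.8},{"wx":0,"wy":0,"wz":0,"dx":0.02,"dy":0.05,"dz":0.004,"claw":0.8},{"wx":0,"wy":0,"wz":0,"dx":0.02,"dy":0.05,"dz":0.004,"claw":0.8}]'
python3 - <<'E'
from rig import env
import cv2,pickle
s=env.state();pickle.dump(s,open('s8.pkl','wb'));print(s["tool_pos"],s["wrist_force"])
im=env.get_image("wrist");cv2.imwrite('pics/w8.png',im)
E
```

```text
t: 7.78
tool_pos: [547.2, -164.3, 170.2]
eef_rot: [-0.0, 0.723, 0.69, 0.0]
wrist_force: [0.4, -0.3, 0.7]
finger_gap: 68.3
[ 547.20057789 -164.2598995   170.20898984] [ 0.37498839 -0.31136116  0.67084172]
```

View pics/w8.png

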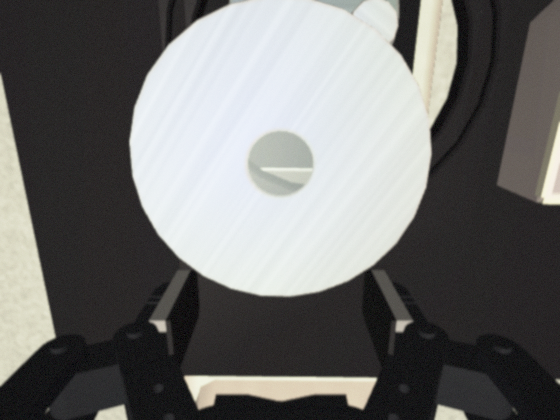

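```bash
cat > disc.py <<'E'
import sys,pickle
from rig import env
from circ import *
def run(img,st,z=204,r=55):
    s=pickle.load(open(st,'rb'));im=cv2.imread(img)
    hsv=cv2.cvtColor(im,cv2.COLOR_BGR2HSV)
    m=((hsv[...,2]>150)&(hsv[...,1]<50)).astype('uint8'); m[300:]=0;m[:45]=0
    m=cv2.morphologyEx(m,cv2.MORPH_OPEN,np.ones((9,9)))
    n,l,stt,c=cv2.connectedComponentsWithStats(m)
    k=1+np.argmax(stt[1:,4]); mm=(l==k).astype('uint8')
    c=max(cv2.findContours(mm,0,1)[0],key=cv2.contourArea)[:,0]; c=c[(c[:,1]>48)&(c[:,1]<296)]
    P=cast(env,"wrist",c,z,s)[:,:2]
    q=least_squares(lambda q:np.hypot(*(P-q[:2]).T)-q[2],[*P.mean(0),r],loss='soft_l1',f_scale=.5).x
    A=rot(s["eef_rot"]); print("disc",q.round(2),"tool",((np.r_[q[:2],z]-s["tool_pos"])@A).round(1)); return s
if __name__=="__main__": run(sys.argv[1],sys.argv[2],float(sys.argv[3]) if len(sys.argv)>3 else 204)
E
python3 disc.py pics/w8.png s8.pkl
python3 - <<'E'
import cv2
im=cv2.imread('pics/w8.png')
cv2.imwrite('pics/w8c.png',cv2.resize(cv2.convertScaleAbs(im[0:200,130:510],alpha=2.5,beta=20),(798,420)))
E
```

```text
disc [ 549.82 -111.41   54.21] tool [ 52.9   0.1 -33.8]
```

View pics/w8c.png

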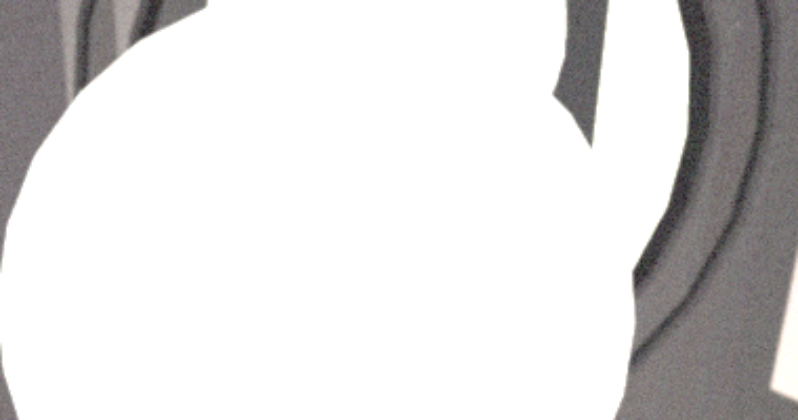

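```bash
python3 - <<'E'
from rig import env
from circ import *
import pickle
s=pickle.load(open('s8.pkl','rb'))
p=np.array([(766,10),(767,80),(754,160),(730,240),(692,300),(636,360),(84,20),(72,90)])/2.1+[130,0]-.25
print(circ(cast(env,"wrist",p,200,s)[:,:2],56.5))
E
```

```text
(array([568.03534018, -77.21576855]), array([-0.06101052, -0.31873684, -0.52798456,  0.27019079, -0.11525787,
       -0.48514104, -1.00933039, -0.12643086]))
```

```bash
python3 -m crank '[{"wx":0,"wy":0,"wz":0,"dx":0.005,"dy":0.009,"dz":0,"claw":0.8},{"wx":0,"wy":0,"wz":0,"dx":0.01,"dy":0.018,"dz":0,"claw":0.8},{"wx":0,"wy":0,"wz":0,"dx":0.015,"dy":0.027,"dz":0,"claw":0.8},{"wx":0,"wy":0,"wz":0,"dx":0.02,"dy":0.036,"dz":0,"claw":0.8},{"wx":0,"wy":0,"wz":0,"dx":0.024,"dy":0.044,"dz":0,"claw":0.8},{"wx":0,"wy":0,"wz":0,"dx":0.028,"dy":0.052,"dz":0,"claw":0.8},{"wx":0,"wy":0,"wz":0,"dx":0.031,"dy":0.057,"dz":0,"claw":0.8},{"wx":0,"wy":0,"wz":0,"dx":0.031,"dy":0.057,"dz":0,"claw":0.8}]'
python3 - <<'E'
from rig import env
import cv2,pickle
s=env.state();pickle.dump(s,open('s9.pkl','wb'));print(s["tool_pos"],s["wrist_force"])
im=env.get_image("wrist");cv2.imwrite('pics/w9.png',im)
E
python3 disc.py pics/w9.png s9.pkl;python3 disc.py pics/w9.png s9.pkl 200
```

```text
t: 8.5
tool_pos: [565.6, -130.6, 170.3]
eef_rot: [-0.0, 0.724, 0.69, 0.0]
wrist_force: [0.0, -0.1, 0.4]
finger_gap: 68.3
[ 565.59376865 -130.64411978  170.33142486] [ 0.00369896 -0.11047532  0.4063596 ]
disc [567.79 -78.14  53.23] tool [ 52.6  -0.3 -33.7]
disc [567.75 -78.91  54.83] tool [ 51.8  -0.3 -29.7]
```

View pics/w9.png

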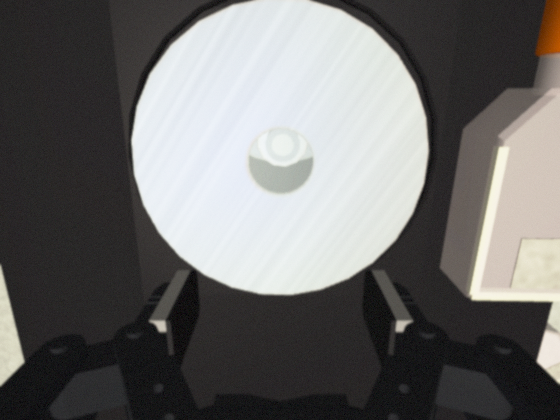

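```bash
python3 -m crank '[{"wx":0,"wy":0,"wz":0,"dx":0.0005,"dy":0.002,"dz":0,"claw":0.8},{"wx":0,"wy":0,"wz":0,"dx":0.001,"dy":0.004,"dz":0,"claw":0.8},{"wx":0,"wy":0,"wz":0,"dx":0.001,"dy":0.004,"dz":0,"claw":0.8}]'
python3 - <<'E'
from rig import env
import cv2,pickle
s=env.state();pickle.dump(s,open('s10.pkl','wb'));print(s["tool_pos"],s["wrist_force"])
im=env.get_image("wrist");cv2.imwrite('pics/w10.png',im);cv2.imwrite('pics/w10c.png',cv2.resize(cv2.convertScaleAbs(im[0:350,110:450],alpha=1.8,beta=20),(583,600)))
E
python3 disc.py pics/w10.png s10.pkl;python3 disc.py pics/w10.png s10.pkl 200
```

```text
t: 8.8
tool_pos: [565.7, -129.2, 170.4]
eef_rot: [-0.0, 0.724, 0.69, 0.0]
wrist_force: [0.1, 0.8, -0.0]
finger_gap: 68.3
[ 565.69676877 -129.17029864  170.41360546] [ 0.11825586  0.77398114 -0.03337922]
disc [568.3  -76.48  52.39] tool [ 52.8   0.  -33.6]
disc [568.26 -77.25  53.97] tool [ 52.    0.  -29.6]
```

View pics/w10c.png

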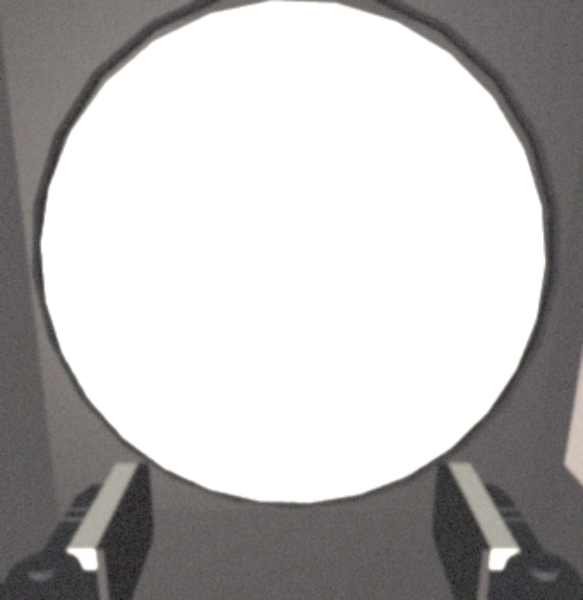

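The disc sits inside the recess ring with an even dark gap all round, and its size fits a top face at z about 200. I'll retreat upward, turn for the flask push (jaws along the flask) and check again.

```bash
python3 -m crank '[{"wx":0,"wy":0,"wz":0,"dx":0,"dy":-0.01,"dz":0.06,"claw":0.8},{"wx":0,"wy":0,"wz":0,"dx":0,"dy":-0.01,"dz":0.13,"claw":0.8},{"wx":0,"wy":0,"wz":0.48,"dx":0.09,"dy":-0.06,"dz":0.15,"claw":0.2},{"wx":0,"wy":0,"wz":0.48,"dx":0.09,"dy":-0.06,"dz":0.15,"claw":0.2},{"wx":0,"wy":0,"wz":0.48,"dx":0.09,"dy":-0.06,"dz":0.15,"claw":0.2},{"wx":0,"wy":0,"wz":0.48,"dx":0.09,"dy":-0.06,"dz":0.15,"claw":0.2},{"wx":0,"wy":0,"wz":0.48,"dx":0.09,"dy":-0.06,"dz":0.15,"claw":0.2},{"wx":0,"wy":0,"wz":0.48,"dx":0.09,"dy":-0.06,"dz":0.15,"claw":0.2}]'
python3 -m crank '[{"wx":0,"wy":0,"wz":0.483,"dx":0,"dy":0,"dz":0,"claw":0.2},{"wx":0,"wy":0,"wz":0.483,"dx":0,"dy":0,"dz":0,"claw":0.2},{"wx":0,"wy":0,"wz":0.483,"dx":0,"dy":0,"dz":0,"claw":0.2},{"wx":0,"wy":0,"wz":0.483,"dx":0,"dy":0,"dz":0,"claw":0.2},{"wx":0,"wy":0,"wz":0.483,"dx":0,"dy":0,"dz":0,"claw":0.2},{"wx":0,"wy":0,"wz":0.483,"dx":0,"dy":0,"dz":0,"claw":0.2},{"wx":0,"wy":0,"wz":0.483,"dx":0,"dy":0,"dz":0,"claw":0.2}]'
python3 - <<'E'
from rig import env
import cv2,pickle
s=env.state();pickle.dump(s,open('s11.pkl','wb'));print(s["tool_pos"],s["eef_rot"],s["joint_positions"].round(2))
cv2.imwrite('pics/w11.png',env.get_image("wrist"))
cv2.imwrite('pics/side11.png',env.get_image("side"))
E
```

```text
t: 9.52
tool_pos: [619.6, -165.5, 260.3]
eef_rot: [-0.0, 0.418, 0.908, -0.0]
wrist_force: [0.0, 0.1, 0.5]
finger_gap: 17.3
t: 10.1
tool_pos: [619.6, -165.5, 260.5]
eef_rot: [0.0, 0.052, 0.999, 0.0]
wrist_force: [-0.3, -0.5, -0.2]
finger_gap: 17.4
[ 619.5725351  -165.49078573  260.45233491] [1.75587753e-05 5.21491708e-02 9.98639304e-01 5.65755541e-05] [-0.22  0.36  0.51  1.65 -0.19  1.18  1.79]
```

View pics/w11.png

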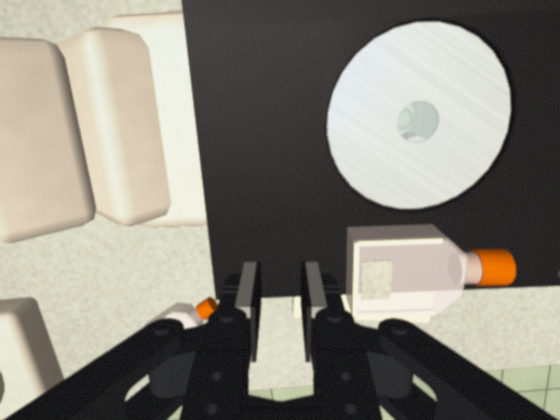

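View pics/side11.png

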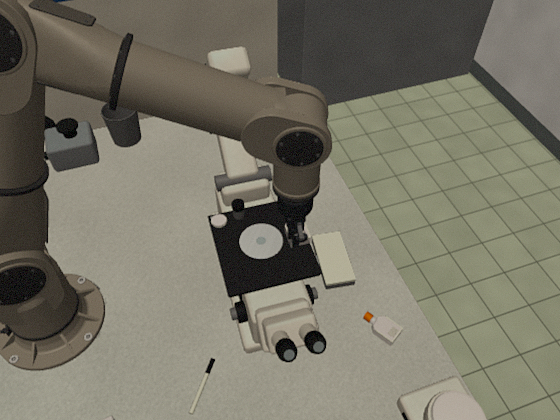

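The disc lies inside the ring, centred at (418,118) in the wrist view. The flask body's top face runs from about (353,240) to (437,315), with the cap at (495,267). The side view shows the arm clear of the pillar.

```bash
python3 - <<'E'
from rig import env
from circ import *
import pickle
s=pickle.load(open('s11.pkl','rb'));im=cv2.imread('pics/w11.png')
m=(im.min(2)>150).astype('uint8');m[:,:320]=0;m[215:]=0;m[:15]=0;m[:,520:]=0
c=max(cv2.findContours(m,0,1)[0],key=cv2.contourArea)[:,0]
for z in(196,200,204):
    P=cast(env,"wrist",c,z,s)[:,:2]
    q=least_squares(lambda q:np.hypot(*(P-q[:2]).T)-q[2],[568,-77,55],loss='soft_l1',f_scale=.5);print(z,q.x.round(2),np.abs(q.fun).mean())
g=cv2.convertScaleAbs(im[0:340,310:540],alpha=1.6)
cv2.imwrite('pics/w11c.png',cv2.resize(im[205:335,310:540],(800,452),interpolation=cv2.INTER_CUBIC))
cv2.imwrite('pics/w11d.png',cv2.resize(cv2.convertScaleAbs(im[10:220,310:530],alpha=2.2,beta=20),(628,600),interpolation=cv2.INTER_CUBIC))
E
```

```text
196 [568.62 -76.37  55.02] 0.1742926570154629
200 [568.15 -77.78  54.07] 0.17126924750335867
204 [567.67 -79.19  53.11] 0.1682457940137919
```

View pics/w11c.png

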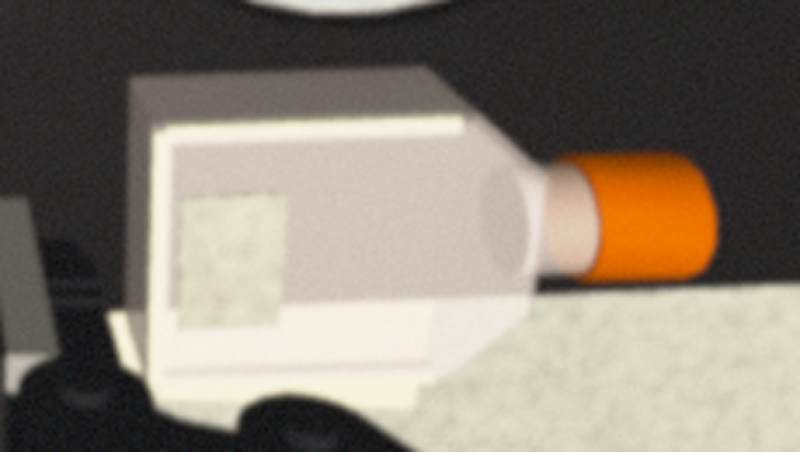

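View pics/w11d.png

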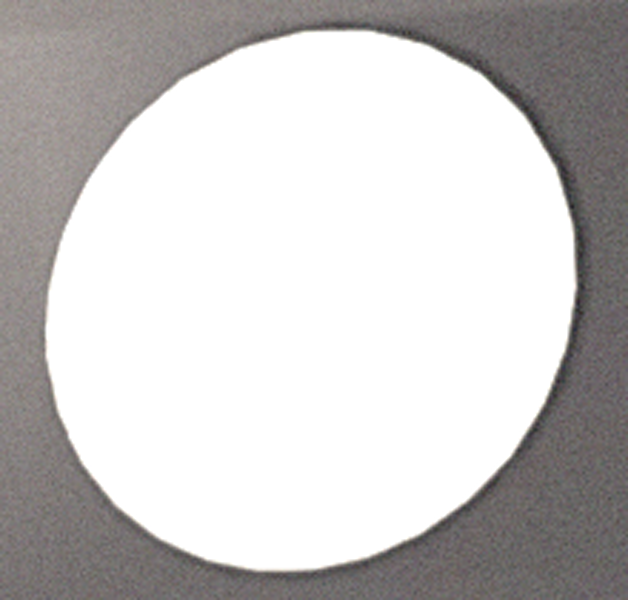

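```bash
python3 -m crank '[{"wx":0,"wy":0,"wz":0,"dx":0,"dy":-0.012,"dz":-0.06,"claw":0.2},{"wx":0,"wy":0,"wz":0,"dx":0,"dy":-0.012,"dz":-0.11,"claw":0.2},{"wx":0,"wy":0,"wz":0,"dx":0,"dy":-0.012,"dz":-0.13,"claw":0.2},{"wx":0,"wy":0,"wz":0,"dx":0,"dy":-0.012,"dz":-0.134,"claw":0.2},{"wx":0,"wy":0,"wz":0,"dx":0,"dy":-0.012,"dz":-0.134,"claw":0.2}]'
python3 - <<'E'
from rig import env
import cv2
from h import *
s=env.state();print(s["tool_pos"],s["wrist_force"])
im=env.get_image("wrist");cv2.imwrite('pics/w12.png',im)
A=rot(s["eef_rot"])
for z in(-31,-25,-20): print(z,proj(env,"wrist",[s["tool_pos"]+A@np.array([x,y,z]) for x in(11,-11) for y in(-8.6,8.6)],s).round(0).tolist())
E
```

```text
t: 10.62
tool_pos: [619.7, -172.3, 180.1]
eef_rot: [-0.0, 0.056, 0.998, -0.0]
wrist_force: [0.4, 0.7, 0.3]
finger_gap: 17.1
[ 619.72403921 -172.30851993  180.05114138] [0.42020864 0.70776498 0.27054666]
-31 [[260.0, 265.0], [303.0, 265.0], [261.0, 312.0], [302.0, 312.0]]
-25 [[261.0, 259.0], [302.0, 259.0], [262.0, 305.0], [301.0, 305.0]]
-20 [[262.0, 254.0], [301.0, 254.0], [262.0, 298.0], [301.0, 298.0]]
```

View pics/w12.png

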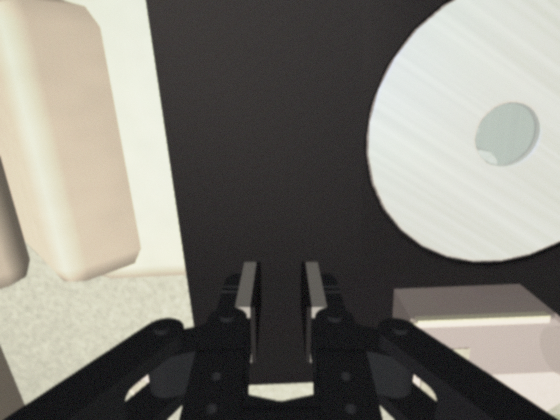

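```bash
python3 -m crank '[{"wx":0,"wy":0,"wz":0,"dx":0,"dy":0,"dz":-0.004,"claw":0.2},{"wx":0,"wy":0,"wz":0,"dx":0,"dy":0,"dz":-0.008,"claw":0.2},{"wx":0,"wy":0,"wz":0,"dx":0,"dy":0,"dz":-0.008,"claw":0.2}]'
python3 -m crank '[{"wx":0,"wy":0,"wz":0,"dx":0,"dy":0,"dz":-0.002,"claw":0.2},{"wx":0,"wy":0,"wz":0,"dx":0,"dy":0,"dz":-0.002,"claw":0.2}]'
python3 -m crank '[{"wx":0,"wy":0,"wz":0,"dx":0,"dy":0,"dz":-0.002,"claw":0.2},{"wx":0,"wy":0,"wz":0,"dx":0,"dy":0,"dz":-0.002,"claw":0.2}]'

```

```text
t: 10.92
tool_pos: [620.6, -172.5, 176.7]
eef_rot: [0.001, 0.055, 0.998, 0.0]
wrist_force: [0.4, -0.3, 6.1]
finger_gap: 17.2
t: 11.08
tool_pos: [620.7, -172.5, 176.6]
eef_rot: [0.001, 0.055, 0.998, 0.0]
wrist_force: [-7.7, 2.7, 21.9]
finger_gap: 17.1
t: 11.25
tool_pos: [620.8, -172.6, 176.5]
eef_rot: [0.002, 0.055, 0.998, 0.0]
wrist_force: [-13.5, 3.8, 35.9]
finger_gap: 17.1
```

```bash
python3 -m crank '[{"wx":0,"wy":0,"wz":0,"dx":0,"dy":0,"dz":0.03,"claw":0.2},{"wx":0,"wy":0,"wz":0,"dx":-0.088,"dy":0.109,"dz":0.03,"claw":0.2},{"wx":0,"wy":0,"wz":0,"dx":-0.088,"dy":0.109,"dz":0.03,"claw":0.2},{"wx":0,"wy":0,"wz":0,"dx":-0.088,"dy":0.109,"dz":0.03,"claw":0.2},{"wx":0,"wy":0,"wz":0,"dx":-0.088,"dy":0.109,"dz":0.016,"claw":0.2},{"wx":0,"wy":0,"wz":0,"dx":-0.088,"dy":0.109,"dz":0.011,"claw":0.2},{"wx":0,"wy":0,"wz":0,"dx":-0.088,"dy":0.109,"dz":0.011,"claw":0.2}]'
python3 -m crank '[{"wx":0,"wy":0,"wz":0,"dx":0,"dy":0,"dz":-0.003,"claw":0.2},{"wx":0,"wy":0,"wz":0,"dx":0,"dy":0,"dz":-0.003,"claw":0.2}]'

```

```text
t: 11.83
tool_pos: [567.0, -107.6, 178.8]
eef_rot: [-0.0, 0.056, 0.998, -0.0]
wrist_force: [0.4, -0.4, -0.2]
finger_gap: 16.9
t: 12.0
tool_pos: [567.1, -107.8, 177.2]
eef_rot: [-0.0, 0.056, 0.998, -0.0]
wrist_force: [0.1, 1.1, -0.0]
finger_gap: 16.9
```

```bash
python3 -m crank '[{"wx":0,"wy":0,"wz":0,"dx":0,"dy":0,"dz":-0.001,"claw":0.2},{"wx":0,"wy":0,"wz":0,"dx":0,"dy":0,"dz":-0.001,"claw":0.2}]'
python3 -m crank '[{"wx":0,"wy":0,"wz":0,"dx":0,"dy":0,"dz":-0.0015,"claw":0.2},{"wx":0,"wy":0,"wz":0,"dx":0,"dy":0,"dz":-0.0015,"claw":0.2}]'

```

```text
t: 12.17
tool_pos: [567.0, -107.5, 176.8]
eef_rot: [-0.0, 0.056, 0.998, -0.0]
wrist_force: [0.2, 0.1, 0.2]
finger_gap: 16.8
t: 12.33
tool_pos: [567.1, -107.4, 176.6]
eef_rot: [0.0, 0.055, 0.998, -0.0]
wrist_force: [-3.7, -0.1, 7.8]
finger_gap: 16.7
```

Contact is at the same TCP height (176.6) on the disc as on the stage, so the insert is flush. Next I refine the flask pose.

```bash
python3 - <<'E'
from rig import env
from h import *
import pickle
s=pickle.load(open('s11.pkl','rb'))
f=lambda n,l,z:print(n,z,cast(env,"wrist",np.array(l)/[800/230,452/130]+[310,205]-.4,z,s)[:,:2].round(1).tolist())
f("top face TL,TR,BL,BR",[(153,125),(463,115),(150,400),(420,405)],226)
f("bottom L,R",[(130,78),(430,67)],203)
f("cap c",[(650,217)],214)
f("cap end",[(715,160),(712,270)],214)
E
```

```text
top face TL,TR,BL,BR 226 [[629.7, -123.8], [633.4, -71.8], [683.8, -126.8], [690.1, -77.9]]
bottom L,R 203 [[630.0, -123.7], [633.7, -68.3]]
cap c 214 [[662.9, -31.9]]
cap end 214 [[652.6, -21.1], [675.2, -19.7]]
```

```bash
python3 -m crank '[{"wx":0,"wy":0,"wz":0,"dx":0,"dy":0,"dz":0.06,"claw":0.2},{"wx":0,"wy":0,"wz":0.02,"dx":0,"dy":0,"dz":0.11,"claw":0.2},{"wx":0,"wy":0,"wz":0.02,"dx":0.06,"dy":0.01,"dz":0.11,"claw":0.2},{"wx":0,"wy":0,"wz":0.02,"dx":0.12,"dy":0.02,"dz":0.11,"claw":0.2},{"wx":0,"wy":0,"wz":0.02,"dx":0.18,"dy":0.02,"dz":0.11,"claw":0.2},{"wx":0,"wy":0,"wz":0.02,"dx":0.233,"dy":0.02,"dz":0.11,"claw":0.2},{"wx":0,"wy":0,"wz":0.02,"dx":0.233,"dy":0.02,"dz":0.11,"claw":0.2},{"wx":0,"wy":0,"wz":0.02,"dx":0.233,"dy":0.02,"dz":0.11,"claw":0.2}]'
python3 - <<'E'
from rig import env
import cv2,pickle
s=env.state();pickle.dump(s,open('s13.pkl','wb'));print(s["tool_pos"],s["eef_rot"],s["joint_positions"].round(2))
cv2.imwrite('pics/w13.png',env.get_image("wrist"))
E
```

```text
t: 13.0
tool_pos: [707.5, -95.0, 240.7]
eef_rot: [-0.001, 0.039, 0.999, -0.001]
wrist_force: [-0.1, 0.1, -0.4]
finger_gap: 17.1
[707.52735707 -94.99513672 240.68502885] [-7.85056947e-04  3.93335341e-02  9.99225703e-01 -5.01930568e-04] [-0.28  0.5   0.48  1.49 -0.24  1.21  1.72]
```

View pics/w13.png

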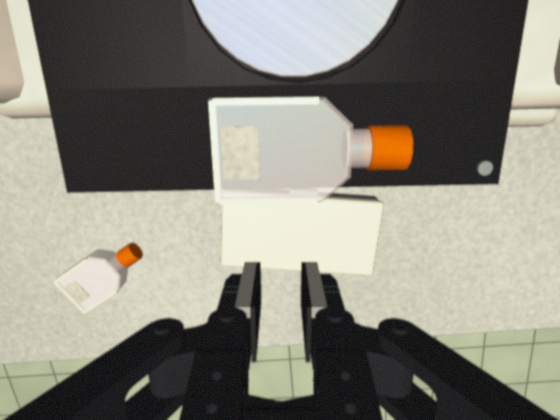

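The flask is straight in view: top-face corners at (211,99), (323,97) and (217,202), cap at (390,147), with the fingers behind its +x wall.

```bash
python3 - <<'E'
from rig import env
from h import *
import pickle
s=pickle.load(open('s13.pkl','rb'));A=rot(s["eef_rot"])
for n,l,z in(("top",[(211,99),(323,97),(217,202),(318,199)],226),("cap",[(390,147),(411,147)],214)):
    p=cast(env,"wrist",l,z,s);print(n,p[:,:2].round(1).tolist(),((p-s["tool_pos"])@A)[:,:2].round(1).tolist())
E
```

```text
top [[630.7, -122.0], [633.9, -69.6], [681.0, -125.9], [683.5, -74.3]] [[74.5, -33.0], [75.3, 19.6], [24.0, -32.9], [25.5, 18.7]]
cap [[661.9, -34.6], [662.8, -23.7]] [[50.1, 56.7], [50.1, 67.6]]
```

```bash
python3 -m crank '[{"wx":0,"wy":0,"wz":0,"dx":0,"dy":0,"dz":-0.05,"claw":0.2},{"wx":0,"wy":0,"wz":0,"dx":0,"dy":0,"dz":-0.09,"claw":0.2},{"wx":0,"wy":0,"wz":0,"dx":0,"dy":0,"dz":-0.097,"claw":0.2},{"wx":0,"wy":0,"wz":0,"dx":-0.012,"dy":0.001,"dz":-0.097,"claw":0.2},{"wx":0,"wy":0,"wz":0,"dx":-0.018,"dy":0.0014,"dz":-0.097,"claw":0.2},{"wx":0,"wy":0,"wz":0,"dx":-0.024,"dy":0.002,"dz":-0.097,"claw":0.2},{"wx":0,"wy":0,"wz":0,"dx":-0.03,"dy":0.0024,"dz":-0.097,"claw":0.2},{"wx":0,"wy":0,"wz":0,"dx":-0.036,"dy":0.003,"dz":-0.097,"claw":0.2}]'
python3 - <<'E'
from rig import env
import cv2,pickle
s=env.state();pickle.dump(s,open('s14.pkl','wb'));print(s["tool_pos"],s["wrist_force"])
cv2.imwrite('pics/w14.png',env.get_image("wrist"))
E
```

```text
t: 13.72
tool_pos: [685.2, -93.2, 185.3]
eef_rot: [0.001, 0.04, 0.999, 0.0]
wrist_force: [0.8, 0.5, -0.4]
finger_gap: 17.1
[685.19367867 -93.24893725 185.28651722] [ 0.80165519  0.51226776 -0.36974772]
```

View pics/w14.png

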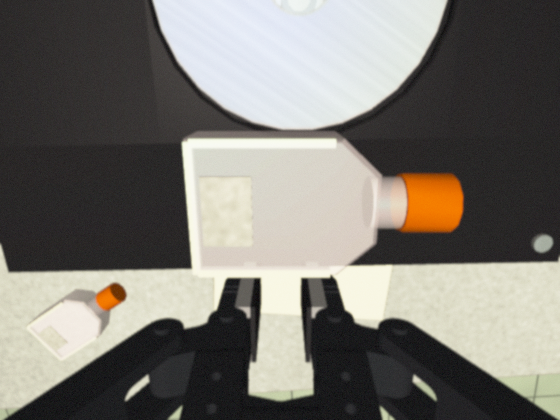

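The fingers now touch the flask's +x wall, and the flask is moving straight (body at (190..335, 137..270)). I continue pushing.

```bash
python3 -m crank '[{"wx":0,"wy":0,"wz":0,"dx":-0.008,"dy":0.0006,"dz":-0.004,"claw":0.2},{"wx":0,"wy":0,"wz":0,"dx":-0.016,"dy":0.0012,"dz":-0.004,"claw":0.2},{"wx":0,"wy":0,"wz":0,"dx":-0.024,"dy":0.0019,"dz":-0.004,"claw":0.2},{"wx":0,"wy":0,"wz":0,"dx":-0.032,"dy":0.0025,"dz":-0.004,"claw":0.2},{"wx":0,"wy":0,"wz":0,"dx":-0.04,"dy":0.0031,"dz":-0.004,"claw":0.2},{"wx":0,"wy":0,"wz":0,"dx":-0.048,"dy":0.0037,"dz":-0.004,"claw":0.2},{"wx":0,"wy":0,"wz":0,"dx":-0.056,"dy":0.0044,"dz":-0.004,"claw":0.2},{"wx":0,"wy":0,"wz":0,"dx":-0.064,"dy":0.005,"dz":-0.004,"claw":0.2}]'
python3 - <<'E'
from rig import env
import cv2,pickle
s=env.state();pickle.dump(s,open('s15.pkl','wb'));print(s["tool_pos"],s["wrist_force"])
cv2.imwrite('pics/w15.png',env.get_image("wrist"))
E
```

```text
t: 14.43
tool_pos: [646.2, -90.2, 181.5]
eef_rot: [-0.0, 0.04, 0.999, -0.0]
wrist_force: [0.4, -0.4, -0.4]
finger_gap: 16.8
[646.23590587 -90.17473251 181.52762795] [ 0.41106551 -0.3578948  -0.36621144]
```

View pics/w15.png

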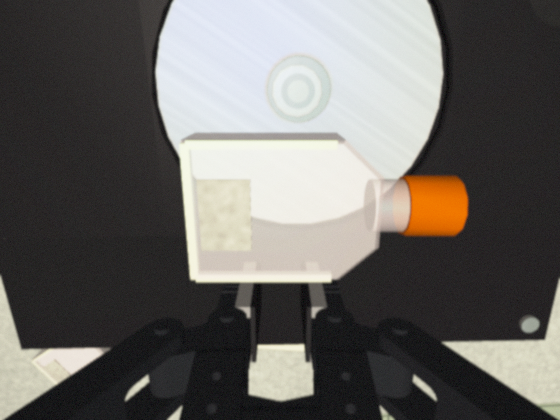

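```bash
python3 - <<'E'
from rig import env
from h import *
import pickle
s=pickle.load(open('s15.pkl','rb'));A=rot(s["eef_rot"])
for n,l,z in(("top",[(181,140),(342,138),(192,283),(330,282)],226),("cap end",[(467,207)],214),("win",[(298,88)],200)):
    p=cast(env,"wrist",l,z,s);print(n,((p-s["tool_pos"])@A)[:,:2].round(1).tolist(),p[:,:2].round(1).tolist())
E
```

```text
top [[63.1, -32.9], [63.6, 19.6], [10.6, -33.2], [10.9, 17.8]] [[580.8, -118.0], [584.3, -65.6], [633.0, -122.4], [636.7, -71.5]]
cap end [[36.2, 70.4]] [[615.7, -17.1]]
win [[79.2, 6.3]] [[567.7, -77.7]]
```

```bash
python3 -m crank '[{"wx":0,"wy":0,"wz":0,"dx":-0.009,"dy":0.0007,"dz":0,"claw":0.2},{"wx":0,"wy":0,"wz":0,"dx":-0.019,"dy":0.0015,"dz":0,"claw":0.2},{"wx":0,"wy":0,"wz":0,"dx":-0.029,"dy":0.0023,"dz":0,"claw":0.2},{"wx":0,"wy":0,"wz":0,"dx":-0.039,"dy":0.003,"dz":0,"claw":0.2},{"wx":0,"wy":0,"wz":0,"dx":-0.049,"dy":0.0038,"dz":0,"claw":0.2},{"wx":0,"wy":0,"wz":0,"dx":-0.059,"dy":0.0046,"dz":0,"claw":0.2},{"wx":0,"wy":0,"wz":0,"dx":-0.067,"dy":0.0052,"dz":0,"claw":0.2},{"wx":0,"wy":0,"wz":0,"dx":-0.07,"dy":0.0055,"dz":0,"claw":0.2}]'
python3 -m crank '[{"wx":0,"wy":0,"wz":0,"dx":0,"dy":0,"dz":0,"claw":0.2}]'
python3 - <<'E'
from rig import env
import cv2,pickle
s=env.state();pickle.dump(s,open('s16.pkl','wb'));print(s["tool_pos"],s["wrist_force"])
cv2.imwrite('pics/w16.png',env.get_image("wrist"))
E
```

```text
t: 15.15
tool_pos: [603.9, -86.9, 181.6]
eef_rot: [-0.0, 0.04, 0.999, 0.0]
wrist_force: [-0.5, -0.1, -0.8]
finger_gap: 16.8
t: 15.23
tool_pos: [604.4, -86.8, 181.7]
eef_rot: [0.0, 0.04, 0.999, 0.0]
wrist_force: [-0.5, -0.7, 0.5]
finger_gap: 17.0
[604.37025314 -86.84671453 181.67330046] [-0.50663594 -0.66603031  0.46666991]
```

View pics/w16.png

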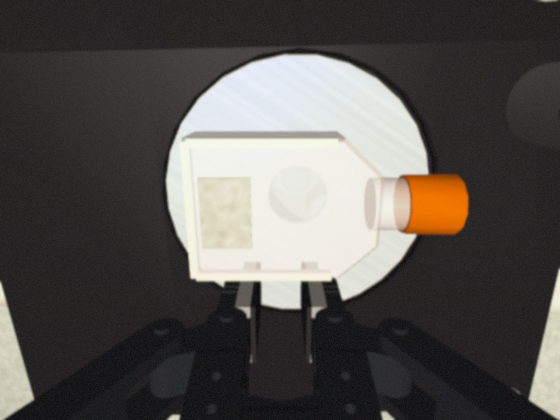

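The window at (297,193) now shows through the flask body at (185..340, 138..278). I retreat along +x, then go up, then check.

```bash
python3 -m crank '[{"wx":0,"wy":0,"wz":0,"dx":0.02,"dy":-0.0016,"dz":0,"claw":0.2},{"wx":0,"wy":0,"wz":0,"dx":0.05,"dy":-0.004,"dz":0.01,"claw":0.2},{"wx":0,"wy":0,"wz":0,"dx":0.07,"dy":-0.0055,"dz":0.05,"claw":0.2},{"wx":0,"wy":0,"wz":0,"dx":0.08,"dy":-0.006,"dz":0.1,"claw":0.2},{"wx":0,"wy":0,"wz":0,"dx":0.08,"dy":-0.006,"dz":0.15,"claw":0.2},{"wx":0,"wy":0,"wz":0,"dx":0.08,"dy":-0.006,"dz":0.18,"claw":0.2},{"wx":0,"wy":0,"wz":0,"dx":0.08,"dy":-0.006,"dz":0.18,"claw":0.2},{"wx":0,"wy":0,"wz":0,"dx":0.08,"dy":-0.006,"dz":0.18,"claw":0.2}]'
python3 - <<'E'
from rig import env
import cv2,pickle
s=env.state();pickle.dump(s,open('s17.pkl','wb'));print(s["tool_pos"],s["wrist_force"],abs(s["qd"]).max())
cv2.imwrite('pics/w17.png',env.get_image("wrist"))
a=env.get_image("side")[180:310,190:350]; cv2.imwrite('pics/side17.png',cv2.resize(a,(640,520),interpolation=cv2.INTER_CUBIC))
E
```

```text
t: 15.95
tool_pos: [653.4, -90.6, 290.3]
eef_rot: [0.001, 0.04, 0.999, 0.0]
wrist_force: [0.5, 0.0, -0.7]
finger_gap: 16.9
[653.36593389 -90.59434588 290.2602019 ] [ 0.48844606  0.0478596  -0.74708592] 0.03663890477519212
```

View pics/w17.png

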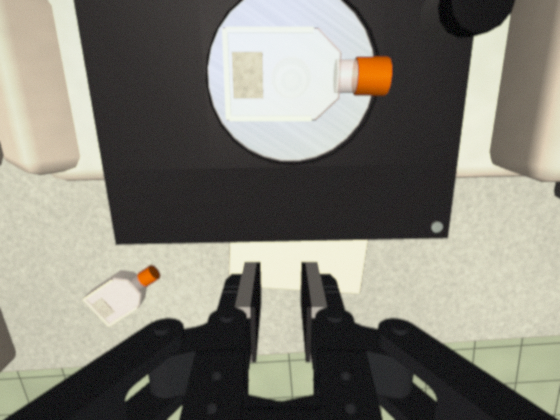

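View pics/side17.png

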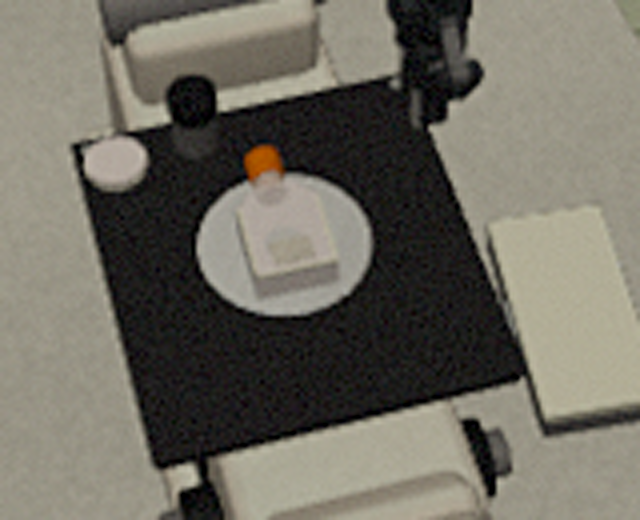

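```bash
python3 - <<'E'
from rig import env
from h import *
import pickle
s=pickle.load(open('s17.pkl','rb'));A=rot(s["eef_rot"])
f=lambda l,z:((cast(env,"wrist",l,z,s)-s["tool_pos"])@A)[:,:2]
t=f([(223,27),(317,27),(227,120),(315,120)],226);cap=f([(391,76)],214);w=f([(291,76)],200)  # disc ellipse center/ring
print(t.round(1).tolist(),cap.round(1),w.round(1)); 
o=np.array([t[[0,2],0].mean(),t[[0,2],1].mean()+33]);print("flask origin",o,"insert rel",(w[0]-o).round(1))
E
```

```text
[[112.3, -32.8], [112.3, 20.4], [61.1, -32.8], [61.0, 20.7]] [[86.5 68. ]] [[87.1  6.6]]
flask origin [86.69244841  0.2019557 ] insert rel [0.4 6.4]
```

```bash
python3 - <<'E'
from rig import env
s=env.state();print(s["t"],abs(s["qd"]).max(),s["wrist_force"])
print(env.finish_job())
E
```

```text
16.05 0.006943016223731793 [ 0.27289892  0.45719546 -0.40009682]
the job is handed in; nothing more can be done
None
```

The job was handed in at about 16 s. The insert is seated in the opening and the flask covers its window; `finish_job()` gave no verdict.

- **Insert:** I pushed it into the opening with two open fingertips. It seated after one small extra nudge. Touching it afterwards gave the same contact height as the stage (TCP z 176.6 against 176.7 mm). In the images it was centred in the recess within about 1 mm.
- **Flask:** I pushed it straight along its own −x with both fingertips near the bottom of the wall. In the last picture it lies flat, with the insert's centre about 0.4 mm from its long axis and 6.4 mm from its origin. The limits are 15 and 22 mm.
- **Rest of the scene:** The dish, canister and slide box were at the same pixels as at the start. The gripper was about 100 mm up, touching nothing, with wrist force below 1 N.
- **One disagreement:** The fingertips sat about 23 to 31 mm behind the stated TCP, depending on how far they were open. I found the real tip height by touching the stage, at up to 36 N on the tips, and used that instead.

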